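Lay out the smear-preparation place

ROBOT

A 6-joint arm with a two-finger parallel gripper is mounted at the origin on a cart in front of the work surface, level with it; the furniture and walls round the work are solid. World frame = base frame: x ahead of the robot, y to its left, z up, the work surface at z = 0. Lengths are in m, angles in rad, forces in N, time in s.
With the tool pointing down it reaches from about 0.275 to 0.725 m from the base axis. Payload 5.6 kg.
Tool frame: the origin (TCP) lies midway between the tips of the shut fingers; the grasp point (between the pads) lies grip_point_offset behind it (grip_point_offset is the distance from the TCP to the grasp point, in m); z points along the fingers, y is the direction in which the jaws open and shut (so a half turn about z gives the same grasp; the last joint's range is limited). The gripper opens to 85 mm and grips with 20 to 120 N. Pads are 22 mm wide; open, the fingers measure 114 mm over their backs; the gripper's body (76 mm by 85 mm) begins 54 mm behind the grasp point. The pads swing forward as they close: fully open they stand 13 mm farther back than shut.
Start: joints at [1.488, 0.255, 0.108, 0, -1.424, -0.285], TCP at [0.198, 0.513, 0.231] pointing down, gripper open.
Joint ranges: [-2.95, 2.95], [-1.21, 1.97], [-1.09, 1.5], [-2.87, 1.71], [-2.94, -0.07], [-3.05, 3.05]. Speed limits (rad/s): [2.57, 2.57, 3.14, 3.14, 3.14, 3.14].

INTERFACE

Orientations are given as a rotation vector (axis times angle).
In Python, from plant import * gives the robot as it stands.
- The arm moves only by the shell command python3 -m jog 'ROWS'. ROWS is JSON, a list of rows, each an object with "xyz": the shift along the tool's x, y, z in mm, a list of three; "delta_rot": the turn, a rotation vector about the tool's x, y, z in degrees, a list of three; "claw": the closure, from -1 (fully open) to 1 (shut). A call has 1 to 12 rows; each row shifts and turns the commanded pose from where the row before left it, along the tool's axes as they then stand; what a row does not reach is not made up. A row lasts 1/10 s, in which the tool goes at most 50 mm and 8.59 degrees, less where a joint would pass 70% of its speed; a pose out of reach is approached as far as the arm can. A call is refused whole if a number of a shift passes 50 or a number of a turn 8.59, either way. A call with a gripper value outside its range is refused whole. The fingers move at their own pace and stop on an object; the grip force is fixed at half the most. Time passes only in rows, so rows that do not move let the fingers close. It gives the time, the measured TCP pose, the force and the opening at its end, in the units of the state.
- sense(): the state, without advancing time (a new reading comes with each control period).
- camera(name): name is "scene" or "top" or "wrist"; returns a dict with "frame" (420x560x3 uint8, red, green, blue), "fx", "fy", "cx", "cy" (pixels), "k1" (the pictures are not rectified: a ray, as slopes to the right and down, at radius r is drawn at 1 + k1 r^2 times it, then the intrinsics apply), "position" and "rotation" of the camera in the world; the wrist camera has in their place "mount" (4x4, takes a point from camera to tool coordinates, whose origin is the TCP and whose axes are the flange's). Camera axes: x right, y up, looking along -z (the intrinsics and any distortion apply to the point x, -y, -z); pixel columns grow to the right and rows downward; lengths in m; the calibration is good to about 2 mm. A picture is of the moment at which its call begins: read the wrist's pose just before it. There is no depth.
- job_done(): hands the job in, once; it reports no verdict.
Trained networks look in a picture, given as the dict that the camera call returned (one of the last four; its "shot" number tells which), for a name from the list of things; names that differ only in an ending like _2 or _b are one class to them, and where a whole thing is asked for, a point or a joint stands for the part that bears it (a point fixed in the world has none). Each returns a list of dicts, best first, with "confidence" (0 to 1); they miss things now and then, are a little off and sometimes report something else, mostly with a low value. They report only what shows in the picture. A call takes as long as a camera call. They do not tell look-alikes from the thing itself.
- cut_out(picture, query): "mask" (420x560 bool, what is visible of it) and "bbox" ([left, top, right, bottom] in pixels, round what is visible of it).
- spot_point(picture, query): "location" ([row, column] in pixels: a listed point, or the origin of a listed thing).
The state is a dict: "clock": time; "qpos": joint angles; "qd": joint speeds; "joint_torque": joint torques, N m; "position": TCP position; "ee_rot": TCP orientation; "force": force on the tool from outside, world axes, zero at the start; "ft_torque": the same for the moment, N m; "width": finger opening in m.
Only numpy, scipy, OpenCV 4.12 (cv2) and the standard library are available. Lean on these libraries where they do the work, as an engineer would, in place of code of your own. Each camera call takes 0.05 s, during which the arm holds its last target.

TASK

Set out the bench for the next smear: stand the brown stain bottle in the end recess of the aluminium strip next to the steel tumbler, the oil dropper bottle in the end recess next to the ink pad, and put the rubber stamp upright on the middle of the closed ink pad, lengthwise along it. Only when those three are in place and let go, stand the specimen cup in the middle recess, between the two bottles. Tip nothing over and leave the tumbler, tape roll and stapler where they are.

Things in the scene. Friction and masses are not known exactly. Their poses are not given: they have to be found in the camera images.
- stain_bottle: loose: squat round brown stain bottle with narrower black cap, stands upright; 45 mm diameter, 90 mm high (straight body up to about 60 mm, cap of 27 mm diameter from 74 to 90 mm). Origin: centre of its underside, z up.
- dropper: loose: small white oil dropper bottle with a pointed nozzle, stands upright; body 26 mm diameter up to 47 mm high, nozzle about 15 mm wide up to 74 mm. Origin: centre of its underside, z up.
- cup: loose: clear specimen cup with a wide white screw cap, stands upright; body 47 mm diameter up to 50 mm high, cap 52 mm diameter from 50 to 63 mm. Origin: centre of its underside, z up.
- stamp: loose: wooden hand stamp, stands upright on its block; block 24 (x) x 48 (y) x 18 (z) mm, above it a turned round handle of at most 22 mm diameter up to z = 64 mm. Origin: centre of the block's underside; its y axis runs along the block's length.
- strip: fixed: flat aluminium strip with black end caps, 84 (x) x 264 (y) x 14 (z) mm, with three equal round recesses of 60 mm diameter, 8 mm deep (their floor is at z = 6 mm), in a row along its y axis with centres at y = -90, 0 and +90 mm, x = 0. Origin: centre of its underside. It lies roughly across the robot's view, its y axis pointing to the robot's left.
- ink_pad: fixed: flat closed dark-blue tin ink pad, 74 (x) x 111 (y) x 16 (z) mm, its flat lid top at z = 16 mm. It lies off one end of the strip (which end varies). Origin: centre of its underside; its y axis runs along its length, which lies roughly in line with the strip.
- tumbler: loose, leave alone: open steel tumbler, 63 mm diameter, 81 mm high, stands off the other end of the strip from the ink pad. Origin: centre of its underside.
- tape: loose, leave alone: roll of yellow tape lying flat, 100 mm diameter, 24 mm high. Origin: centre of its underside.
- stapler: loose, leave alone: stapler, 125 (x) x 32 (y) x 36 (z) mm. Origin: centre of its underside.
Things that resemble listed ones, but are neither listed nor needed, are in the scene too. What is shaped like the cup but blue or pink is not meant.

How it is judged:
On the way, in this order (a step that is already met when the one before it is completed fails the run):
1. stain bottle and oil dropper stand in the end recesses beside tumbler and ink pad, the stamp stands on the pad, all let go, and the cup is not yet in the middle recess (((y of tumbler in the frame of strip above 0 m and x of stain_bottle in the frame of strip between -0.018 and 0.018 m and y of stain_bottle in the frame of strip between 0.072 and 0.108 m and z of stain_bottle in the frame of strip between 0.003 and 0.0095 m and angle between each of stain_bottle, dropper's own z axis and vertical below 0.08 rad and x of dropper in the frame of strip between -0.018 and 0.018 m and y of dropper in the frame of strip between -0.108 and -0.072 m and z of dropper in the frame of strip between 0.003 and 0.0095 m) or (not (y of tumbler in the frame of strip above 0 m) and x of stain_bottle in the frame of strip between -0.018 and 0.018 m and y of stain_bottle in the frame of strip between -0.108 and -0.072 m and z of stain_bottle in the frame of strip between 0.003 and 0.0095 m and angle between each of stain_bottle, dropper's own z axis and vertical below 0.08 rad and x of dropper in the frame of strip between -0.018 and 0.018 m and y of dropper in the frame of strip between 0.072 and 0.108 m and z of dropper in the frame of strip between 0.003 and 0.0095 m)) and x of stamp in the frame of ink_pad between -0.015 and 0.015 m and y of stamp in the frame of ink_pad between -0.015 and 0.015 m and z of stamp in the frame of ink_pad between 0.012 and 0.02 m and angle between the y axis of stamp and the y axis of ink_pad, either way round below 0.3 rad and angle between stamp's own z axis and vertical below 0.08 rad and linear speed of each of stain_bottle, dropper, stamp below 0.02 m/s and contact force between the fingers and stain_bottle below 0.05 N and contact force between the fingers and dropper below 0.05 N and contact force between the fingers and stamp below 0.05 N and not (x of cup in the frame of strip between -0.018 and 0.018 m and y of cup in the frame of strip between -0.018 and 0.018 m and z of cup in the frame of strip between 0.003 and 0.0095 m and angle between cup's own z axis and vertical below 0.08 rad)), for 0.2 s.
2. the specimen cup stands in the middle recess (x of cup in the frame of strip between -0.018 and 0.018 m and y of cup in the frame of strip between -0.018 and 0.018 m and z of cup in the frame of strip between 0.003 and 0.0095 m and angle between cup's own z axis and vertical below 0.08 rad), for 0.2 s.
At the end, for the whole second after the job is handed in: Bottle in the end recess by the tumbler, dropper in that by the pad, cup in the middle one: upright, seated, within 18 mm of the recess centre in x and y. Stamp upright on the pad, within 15 mm of its middle and 0.3 rad of its length. All let go and at rest (all of step 2 and ((y of tumbler in the frame of strip above 0 m and x of stain_bottle in the frame of strip between -0.018 and 0.018 m and y of stain_bottle in the frame of strip between 0.072 and 0.108 m and z of stain_bottle in the frame of strip between 0.003 and 0.0095 m and angle between each of stain_bottle, dropper's own z axis and vertical below 0.08 rad and x of dropper in the frame of strip between -0.018 and 0.018 m and y of dropper in the frame of strip between -0.108 and -0.072 m and z of dropper in the frame of strip between 0.003 and 0.0095 m) or (not (y of tumbler in the frame of strip above 0 m) and x of stain_bottle in the frame of strip between -0.018 and 0.018 m and y of stain_bottle in the frame of strip between -0.108 and -0.072 m and z of stain_bottle in the frame of strip between 0.003 and 0.0095 m and angle between each of stain_bottle, dropper's own z axis and vertical below 0.08 rad and x of dropper in the frame of strip between -0.018 and 0.018 m and y of dropper in the frame of strip between 0.072 and 0.108 m and z of dropper in the frame of strip between 0.003 and 0.0095 m)) and x of stamp in the frame of ink_pad between -0.015 and 0.015 m and y of stamp in the frame of ink_pad between -0.015 and 0.015 m and z of stamp in the frame of ink_pad between 0.012 and 0.02 m and angle between the y axis of stamp and the y axis of ink_pad, either way round below 0.3 rad and angle between stamp's own z axis and vertical below 0.08 rad and linear speed of each of stain_bottle, dropper, stamp, cup below 0.02 m/s and contact force between the fingers and stain_bottle below 0.05 N and contact force between the fingers and dropper below 0.05 N and contact force between the fingers and stamp below 0.05 N and contact force between the fingers and cup below 0.05 N); the robot touches nothing.
It fails at once if tumbler, tape roll or stapler is moved by more than 30 mm (distance of any of tumbler, tape, stapler from where it was at the start of the episode above 0.03 m).
It fails at once if a bottle, the cup, the stamp or the tumbler is tipped over (more than 0.6 rad) (angle between any of stain_bottle, dropper, stamp, cup, tumbler's own z axis and vertical above 0.6 rad).
It also fails if it takes over 106 s, if anything falls off the work surface, if the arm or the gripper's body presses on something with over 40 N, if the wrist force passes 120 N, or if a joint passes its speed limit or range.

## Working session

There is one attempt and no reset: what is moved stays moved. The work goes in short steps, Python scripts to look and compute and a shell command to move; the robot and the scene stay as the last step left them, time stands still between calls to the robot, and variables do not carry over. Pictures are saved under pics/ and viewed, and the job is handed in when it is done.

```bash
ls; mkdir -p pics; cat > h.py <<'E'
from plant import *
import numpy as np, cv2
from scipy.spatial.transform import Rotation as R
def save(p,n,crop=None,s=1):
    f=p["frame"][:,:,::-1]
    if crop: f=f[crop[1]:crop[3],crop[0]:crop[2]]
    f=cv2.resize(f,None,fx=s,fy=s,interpolation=cv2.INTER_CUBIC)
    cv2.imwrite("pics/"+n+".png",f)
def pose(p,st=None):
    if "mount" in p:
        T=np.eye(4);T[:3,:3]=R.from_rotvec(st["ee_rot"]).as_matrix();T[:3,3]=st["position"]
        T=T@np.array(p["mount"]);return T[:3,:3],T[:3,3]
    r=np.array(p["rotation"]); 
    if r.shape!=(3,3): r=R.from_rotvec(r).as_matrix()
    return r,np.array(p["position"])
def pix2w(p,u,v,z,st=None):
    Rm,t=pose(p,st)
    d=np.array([(u-p["cx"])/p["fx"],(v-p["cy"])/p["fy"]]);x=d.copy()
    for _ in range(30): x=d/(1+p["k1"]*(x@x))
    ray=Rm@np.array([x[0],-x[1],-1]); return t+ray*(z-t[2])/ray[2]
def w2pix(p,X,st=None):
    Rm,t=pose(p,st); c=Rm.T@(np.array(X)-t); x=np.array([c[0],-c[1]])/(-c[2])
    x=x*(1+p["k1"]*(x@x)); return np.array([p["fx"]*x[0]+p["cx"],p["fy"]*x[1]+p["cy"]])
E
python3 - <<'E'
from h import *
print(sense()); 
try: print(grip_point_offset)
except Exception as e: print(e)
for n in("scene","top","wrist"):
    p=camera(n); save(p,n+"0",s=1.4); print(n,{k:v for k,v in p.items() if k!="frame"})
E
```

```text
pics
{'clock': 0.0, 'qpos': array([ 1.48758642e+00,  2.55758409e-01,  1.06995795e-01, -4.94959436e-04,
       -1.42385565e+00, -2.84575637e-01]), 'qd': array([-1.75291341e-05,  1.04451321e-03, -1.04856296e-03, -7.79115269e-04,
        5.68624637e-04,  3.03023253e-04]), 'joint_torque': array([-1.50389787e-03, -3.86628485e+01,  2.37941587e+01,  5.36565095e+00,
       -6.05432462e-03, -4.72863860e-06]), 'position': array([0.19752573, 0.51278557, 0.2303832 ]), 'ee_rot': array([ 3.08677177e+00, -5.74237680e-01, -4.77163996e-04]), 'force': array([-0.31853852,  0.2527701 ,  0.58376264]), 'ft_torque': array([0.04676277, 0.03522408, 0.04495372]), 'width': 0.08565618859095087}
0.0187
scene {'fx': 429.6293906597458, 'fy': 429.6293906597458, 'cx': 274.9957468410244, 'cy': 214.91424067073274, 'k1': -0.07757550321764804, 'position': array([-0.00101614, -0.6690217 ,  0.73624266]), 'rotation': array([ 0.81872508, -0.36822083, -0.81452572]), 'shot': 1}
top {'fx': 467.7009816638017, 'fy': 467.7009816638017, 'cx': 269.8172383572847, 'cy': 206.6028139402052, 'k1': -0.09593108198065066, 'position': array([ 0.36155461, -0.15727708,  1.24002305]), 'rotation': array([ 0.17284275, -0.16760999, -1.58238629]), 'shot': 2}
wrist {'fx': 304.08446661507105, 'fy': 304.08446661507105, 'cx': 283.24239791001537, 'cy': 209.39142988373504, 'k1': 0.0037445386204296356, 'mount': array([[-5.88258355e-04,  9.58783463e-01,  2.84137159e-01,
         7.32672126e-02],
       [ 9.99999462e-01,  3.21141890e-04,  9.86680185e-04,
         1.00339558e-03],
       [ 8.54764300e-04,  2.84137586e-01, -9.58783136e-01,
        -1.43003560e-01],
       [ 0.00000000e+00,  0.00000000e+00,  0.00000000e+00,
         1.00000000e+00]]), 'shot': 3}
```

View pics/scene0.png

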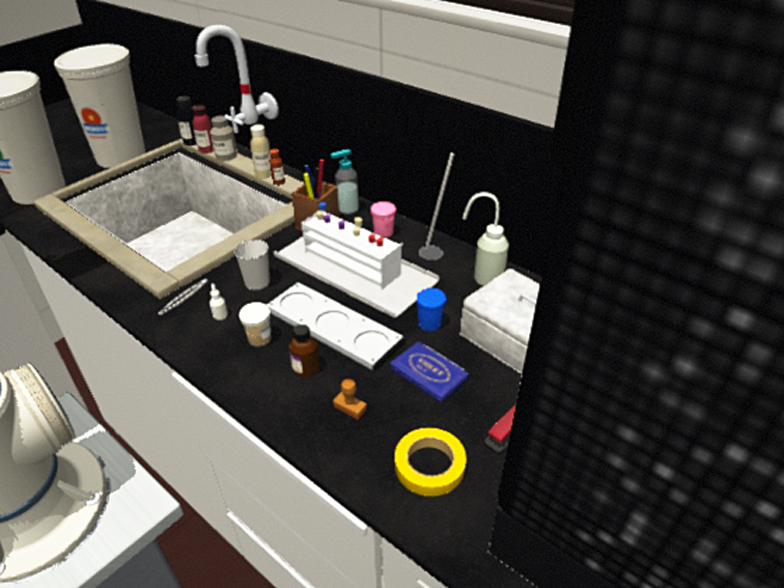

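View pics/top0.png

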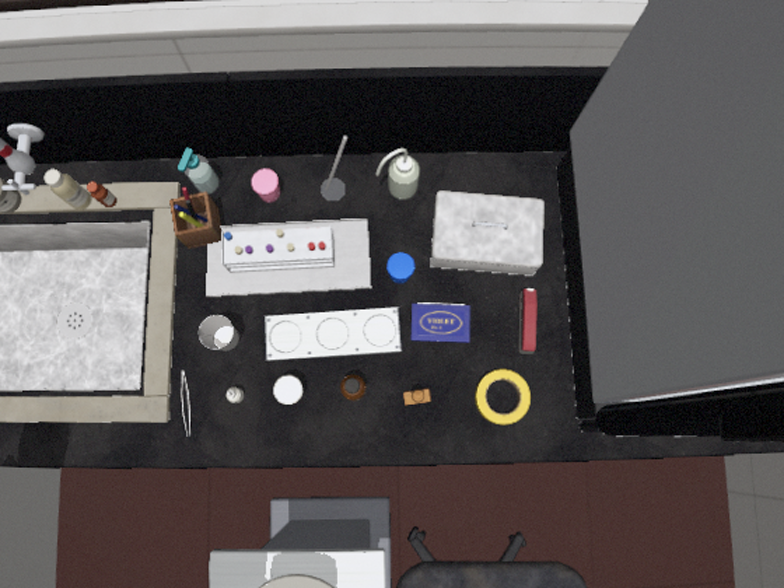

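View pics/wrist0.png

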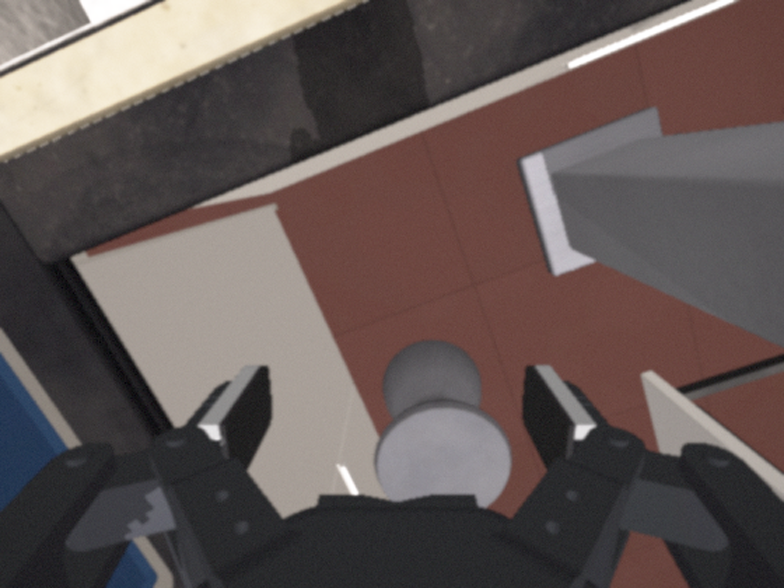

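The scene view (display pixels) shows the brown bottle (303,352), dropper (218,303), white-capped cup (256,325), stamp (349,399), strip (335,322), pad (429,371), tumbler (253,265), tape (430,460) and stapler (505,425). Look-alikes are the blue cup (431,310), the pink cup (383,219), and the brown and orange bottles behind the sink (277,167). Next I'll measure positions.

```bash
python3 - <<'E'
from h import *
H={"stain_bottle":.09,"dropper":.074,"cup":.063,"stamp":.064,"strip":.014,"ink_pad":.016,"tumbler":.081,"tape":.024,"stapler":.036}
pt=camera("top"); ps=camera("scene")
save(ps,"crop0",(90,160,380,360),2.7)
for q in H:
    for nm,p in(("top",pt),("scene",ps)):
        m=cut_out(p,q); s=spot_point(p,q)
        for r in s[:2]:
            v,u=r["location"]; print(q,nm,"pt",round(r["confidence"],2),np.round([u,v]),np.round(pix2w(p,u,v,0),4))
        for r in m[:1]:
            ys,xs=np.where(r["mask"]); c=xs.mean(),ys.mean()
            print("    mask",round(r["confidence"],2),r["bbox"],"ctr@0",np.round(pix2w(p,*c,0)[:2],4),"@top",np.round(pix2w(p,*c,H[q])[:2],4))
            if q in("strip","ink_pad","stamp") and nm=="top":
                W=np.array([pix2w(p,u,v,H[q] if q!="stamp" else .018)[:2] for u,v in zip(xs,ys)],np.float32)
                b=cv2.minAreaRect(W); print("    rect",b)
E
```

```text
stain_bottle top pt 0.75 [253. 276.] [ 0.4482 -0.108   0.    ]
    mask 0.52 [246.4, 267.5, 262.4, 285.1] ctr@0 [ 0.4463 -0.1052] @top [ 0.4401 -0.109 ]
stain_bottle scene pt 0.84 [216. 264.] [ 0.4353 -0.1056  0.    ]
stain_bottle scene pt 0.38 [251. 291.] [ 0.4283 -0.2249  0.    ]
    mask 0.83 [205.5, 229.4, 228.0, 269.6] ctr@0 [ 0.4682 -0.077 ] @top [ 0.4108 -0.1494]
dropper top pt 0.55 [170. 279.] [0.4419 0.1132 0.    ]
    mask 0.59 [163.1, 274.7, 169.9, 289.3] ctr@0 [0.4353 0.1188] @top [0.4309 0.1023]
dropper scene pt 0.69 [156. 224.] [0.4331 0.117  0.    ]
    mask 0.48 [150.3, 201.2, 163.3, 227.9] ctr@0 [0.4484 0.1413] @top [0.4032 0.0599]
cup top pt 0.83 [193. 136.] [0.8422 0.0568 0.    ]
cup top pt 0.79 [287. 195.] [ 0.6661 -0.2031  0.    ]
    mask 0.76 [193.8, 267.9, 216.7, 288.0] ctr@0 [0.4437 0.0164] @top [0.4396 0.0075]
cup scene pt 0.79 [305. 230.] [ 0.6634 -0.1967  0.    ]
cup scene pt 0.79 [272. 167.] [0.8307 0.0591 0.    ]
    mask 0.81 [297.4, 204.9, 319.3, 236.6] ctr@0 [ 0.6996 -0.174 ] @top [ 0.6397 -0.2163]
stamp top pt 0.5 [301. 283.] [ 0.4275 -0.2333  0.    
[... 1166 characters left out ...]
44]
tumbler scene pt 0.82 [183. 202.] [0.5392 0.1347 0.    ]
    mask 0.57 [166.4, 175.2, 193.6, 206.1] ctr@0 [0.5787 0.1916] @top [0.5149 0.0969]
tape top pt 0.9 [359. 285.] [ 0.4195 -0.386   0.    ]
    mask 0.73 [289.0, 278.9, 306.4, 287.5] ctr@0 [ 0.4266 -0.2219] @top [ 0.4254 -0.2206]
tape scene pt 0.76 [308. 328.] [ 0.4323 -0.3799  0.    ]
    mask 0.91 [282.2, 306.3, 333.0, 354.1] ctr@0 [ 0.4265 -0.3806] @top [ 0.4126 -0.39  ]
stapler top pt 0.6 [374. 229.] [ 0.566  -0.4367  0.    ]
stapler top pt 0.31 [253. 278.] [ 0.4437 -0.1076  0.    ]
    mask 0.71 [369.2, 205.3, 386.0, 256.1] ctr@0 [ 0.566 -0.442] @top [ 0.5601 -0.4338]
stapler scene pt 0.79 [367. 302.] [ 0.5665 -0.4371  0.    ]
```

View pics/crop0.png

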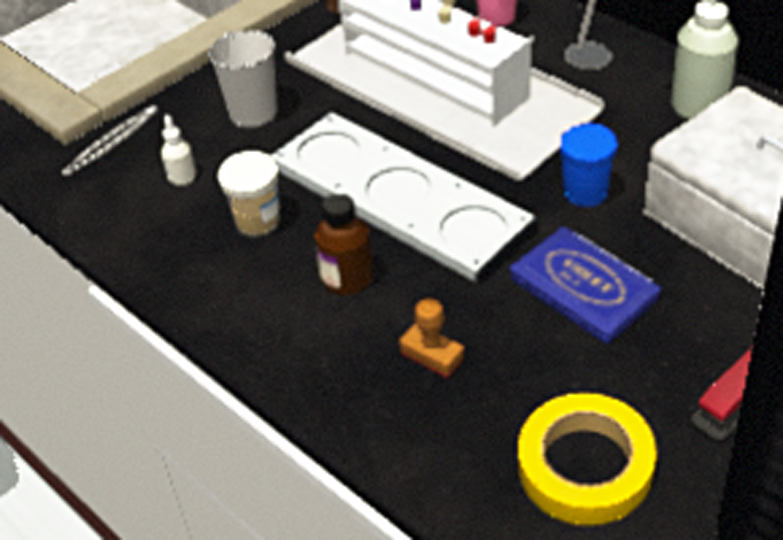

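```bash
cat >> h.py <<'E'
def togo(x,y,z,yaw=None):
    s=sense(); M=R.from_rotvec(s["ee_rot"]).as_matrix(); d=M.T@(np.array([x,y,z])-s["position"])*1000
    h=np.degrees(np.arctan2(M[1,0],M[0,0]))
    print("t",round(s["clock"],2),"pos",np.round(s["position"],4),"heading",round(h,1),"tilt",np.round(M[:,2],3),"w",round(s["width"],4),"F",np.round(s["force"],1))
    print("tool shift mm",np.round(d,1), "turn z deg", None if yaw is None else round(-(yaw-h),1))
E
python3 -c "
from h import *
togo(.42,-.02,.30,-86.5)"
```

```text
t 2.05 pos [0.1977 0.5132 0.2313] heading -21.1 tilt [-0.  0. -1.] w 0.0852 F [-0.2 -0.1  0. ]
tool shift mm [399.1 417.6 -68.7] turn z deg 65.4
```

```bash
python3 -m jog '[{"xyz":[10,10,-30],"delta_rot":[0,0,0],"claw":-1},{"xyz":[30,30,-38],"delta_rot":[0,0,0],"claw":-1},{"xyz":[30,32,0],"delta_rot":[0,0,0],"claw":-1},{"xyz":[33,35,0],"delta_rot":[0,0,0],"claw":-1},{"xyz":[33,35,0],"delta_rot":[0,0,0],"claw":-1},{"xyz":[33,35,0],"delta_rot":[0,0,0],"claw":-1},{"xyz":[33,35,0],"delta_rot":[0,0,0],"claw":-1},{"xyz":[33,35,0],"delta_rot":[0,0,0],"claw":-1},{"xyz":[33,35,0],"delta_rot":[0,0,0],"claw":-1},{"xyz":[33,35,0],"delta_rot":[0,0,0],"claw":-1},{"xyz":[33,35,0],"delta_rot":[0,0,0],"claw":-1},{"xyz":[33,35,0],"delta_rot":[0,0,0],"claw":-1}]'
python3 -m jog '[{"xyz":[32,31,0],"delta_rot":[0,0,0],"claw":-1},{"xyz":[0,0,0],"delta_rot":[0,0,8.2],"claw":-1},{"xyz":[0,0,0],"delta_rot":[0,0,8.2],"claw":-1},{"xyz":[0,0,0],"delta_rot":[0,0,8.2],"claw":-1},{"xyz":[0,0,0],"delta_rot":[0,0,8.2],"claw":-1},{"xyz":[0,0,0],"delta_rot":[0,0,8.2],"claw":-1},{"xyz":[0,0,0],"delta_rot":[0,0,8.2],"claw":-1},{"xyz":[0,0,0],"delta_rot":[0,0,8.2],"claw":-1},{"xyz":[0,0,0],"delta_rot":[0,0,8.0],"claw":-1},{"xyz":[0,0,0],"delta_rot":[0,0,0],"claw":-1},{"xyz":[0,0,0],"delta_rot":[0,0,0],"claw":-1}]'
python3 - <<'E'
from h import *
togo(.47,-.02,.32,-86.5)
p=camera("wrist");save(p,"w1",s=1.4)
E
```

```text
clock: 3.25
position: [0.3992, 0.0229, 0.2951]
ee_rot: [-3.088, 0.574, -0.002]
force: [1.3, 1.5, -0.3]
width: 0.0858
clock: 4.35
position: [0.4176, -0.0156, 0.2947]
ee_rot: [-2.293, 2.148, -0.0]
force: [0.5, -0.8, 0.2]
width: 0.0854
t 4.35 pos [ 0.4176 -0.0156  0.2947] heading -86.3 tilt [ 0.  0. -1.] w 0.0854 F [ 0.5 -0.8  0.2]
tool shift mm [  7.8 -52.  -25.3] turn z deg 0.2
```

View pics/w1.png

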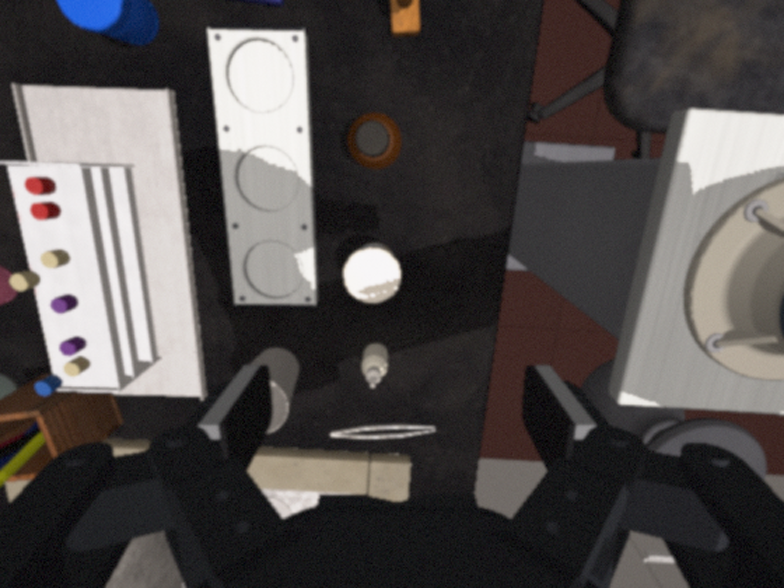

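The wrist view shows the strip with recesses at display (260,76), (268,179) and (274,268). Down the right of the strip are the bottle cap (373,140), cup cap (372,274) and dropper (374,365), with the stamp at the top edge (405,15).

```bash
python3 - <<'E'
from h import *
s=sense();p=camera("wrist")
W=lambda u,v,z:np.round(pix2w(p,u/1.4,v/1.4,z,s)[:2],4)
for n,(u,v),z in [("rec-",(260,76),.014),("rec0",(268,178.5),.014),("rec+",(274,268.5),.014),("c1",(208,29),.014),("c2",(305,29),.014),("c3",(316,304),.014),("c4",(234,304),.014),("bottlecap",(373,139),.09),("cupcap",(372,274.5),.063),("nozzle",(374,384),.074),("dropbody",(374,353),.047)]:
    print(n,W(u,v,z))
for q,z in(("strip",.014),("stain_bottle",.09),("cup",.063),("dropper",.04),("tumbler",.08)):
    for r in spot_point(p,q)[:2]:
        v,u=r["location"]; print(q,"pt",round(r["confidence"],2),np.round([u*1.4,v*1.4]),np.round(pix2w(p,u,v,0,s)[:2],4))
    for r in cut_out(p,q)[:1]:
        ys,xs=np.where(r["mask"]);print("  mask",round(r["confidence"],2),np.round(np.array(r["bbox"])*1.4),np.round(pix2w(p,xs.mean(),ys.mean(),z,s)[:2],4))
        if q=="strip":
            w=np.array([pix2w(p,u,v,z,s)[:2] for u,v in zip(xs,ys)],np.float32);print(cv2.minAreaRect(w))
togo(.44,-.107,.1,-86.5)
E
```

```text
rec- [ 0.5507 -0.159 ]
rec0 [ 0.5455 -0.0701]
rec+ [0.5414 0.0185]
c1 [ 0.595  -0.1934]
c2 [ 0.5104 -0.199 ]
c3 [0.4982 0.0539]
c4 [0.5837 0.0594]
bottlecap [ 0.4424 -0.1081]
cupcap [0.4392 0.006 ]
nozzle [0.4317 0.1102]
dropbody [0.434  0.0905]
strip pt 0.89 [270. 178.] [ 0.5475 -0.0696]
strip pt 0.26 [404.   5.] [ 0.4252 -0.2273]
  mask 0.8 [208.  26. 318. 312.] [ 0.5468 -0.0857]
((0.5460532307624817, -0.06914599239826202), (0.08757787942886353, 0.26409029960632324), 3.0157549381256104)
stain_bottle pt 0.76 [379. 145.] [ 0.4416 -0.1078]
stain_bottle pt 0.58 [378. 258.] [0.4363 0.0034]
  mask 0.96 [348. 113. 405. 166.] [ 0.441 -0.107]
cup pt 0.81 [379. 261.] [0.4351 0.0071]
  mask 0.93 [345. 238. 404. 308.] [0.4392 0.0045]
dropper pt 0.64 [374. 354.] [0.435  0.1136]
  mask 0.89 [358. 345. 388. 386.] [0.4337 0.1043]
tumbler pt 0.61 [279. 368.] [0.5414 0.1375]
  mask 0.94 [257. 349. 300. 430.] [0.5193 0.1097]
t 4.95 pos [ 0.4177 -0.0156  0.2946] heading -86.5 tilt [-0. -0. -1.] w 0.0857 F [ 0.1 -0.2 -0.4]
tool shift mm [ 92.6 -16.7 194.6] turn z deg 0.0
```

```bash
python3 -m jog '[{"xyz":[31,-6,0],"delta_rot":[0,0,0],"claw":-1},{"xyz":[31,-6,40],"delta_rot":[0,0,0],"claw":-1},{"xyz":[30,-6,40],"delta_rot":[0,0,0],"claw":-1},{"xyz":[0,0,40],"delta_rot":[0,0,0],"claw":-1},{"xyz":[0,0,40],"delta_rot":[0,0,0],"claw":-1},{"xyz":[0,0,0],"delta_rot":[0,0,0],"claw":-1},{"xyz":[0,0,0],"delta_rot":[0,0,0],"claw":-1}]'
python3 - <<'E'
from h import *
togo(.4415,-.1075,.025,-86.5)
p=camera("wrist");save(p,"w2",s=1.4)
p=camera("scene");save(p,"s2",(90,120,380,340),2.6)
E
```

```text
clock: 5.65
position: [0.4415, -0.1058, 0.1367]
ee_rot: [2.289, -2.151, 0.001]
force: [-0.1, -0.7, 0.6]
width: 0.0854
t 5.65 pos [ 0.4415 -0.1058  0.1367] heading -86.4 tilt [-0.    -0.001 -1.   ] w 0.0854 F [-0.1 -0.7  0.6]
tool shift mm [1.600e+00 1.000e-01 1.117e+02] turn z deg 0.1
```

View pics/w2.png

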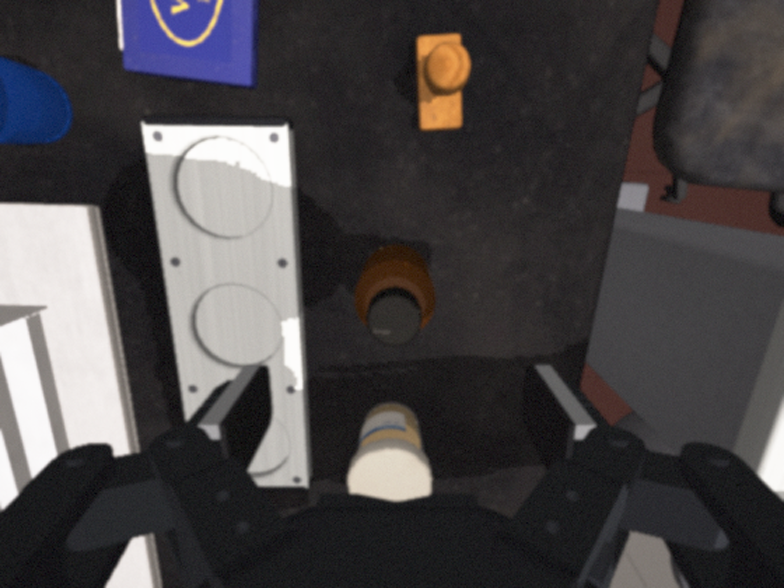

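View pics/s2.png

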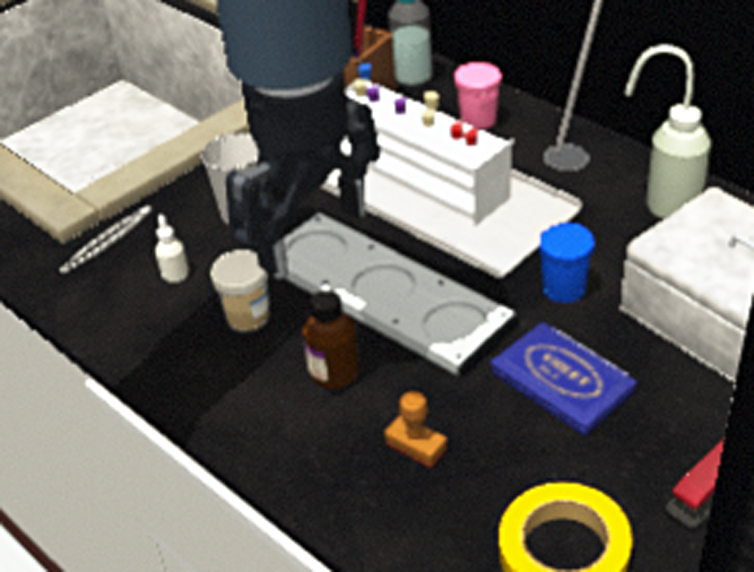

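The bottle cap (393,317) is centred between the fingers. The stamp (445,70) and part of the pad are also in view. I'll re-measure from this closer view.

```bash
python3 - <<'E'
from h import *
s=sense();p=camera("wrist")
W=lambda u,v,z:np.round(pix2w(p,u/1.4,v/1.4,z,s)[:2],4)
print("cap",W(393,317,.09),"tcp pix",w2pix(p,s["position"],s)*1.4)
print("stamp top",W(448,66,.06),"block corners",[W(*c,.018) for c in((417,36),(461,34),(463,128),(420,129))])
print("rec-",W(224,188,.014),"rec0",W(238,325,.014))
print("strip c",[W(*c,.014) for c in((143,123),(291,123),(311,487))])
print("pad c",[W(*c,.016) for c in((123,70),(254,84),(258,0))])
E
```

```text
cap [ 0.4458 -0.1102] tcp pix [398.28387234 373.39266867]
stamp top [ 0.4272 -0.2254] block corners [array([ 0.4417, -0.2479]), array([ 0.4178, -0.2503]), array([ 0.4116, -0.2026]), array([ 0.4364, -0.2006])]
rec- [ 0.5531 -0.1599] rec0 [ 0.5485 -0.0707]
strip c [array([ 0.5985, -0.1941]), array([ 0.5119, -0.1995]), array([0.4989, 0.0571])]
pad c [array([ 0.6056, -0.2213]), array([ 0.5322, -0.2187]), array([ 0.5286, -0.2602])]
```

```bash
python3 -m jog '[{"xyz":[3,-2,30],"delta_rot":[0,0,0],"claw":-1},{"xyz":[0,0,30],"delta_rot":[0,0,0],"claw":-1},{"xyz":[0,0,30],"delta_rot":[0,0,0],"claw":-1},{"xyz":[0,0,21],"delta_rot":[0,0,0],"claw":-1},{"xyz":[0,0,0],"delta_rot":[0,0,0],"claw":-1},{"xyz":[0,0,0],"delta_rot":[0,0,0],"claw":0.2},{"xyz":[0,0,0],"delta_rot":[0,0,0],"claw":1},{"xyz":[0,0,0],"delta_rot":[0,0,0],"claw":1},{"xyz":[0,0,0],"delta_rot":[0,0,0],"claw":1},{"xyz":[0,0,0],"delta_rot":[0,0,0],"claw":1},{"xyz":[0,0,0],"delta_rot":[0,0,0],"claw":1}]'
python3 - <<'E'
from h import *
togo(.543,.020,.12,-86.5)
p=camera("scene");save(p,"s3",(90,120,380,340),2.6)
E
```

```text
clock: 6.9
position: [0.4447, -0.1084, 0.0265]
ee_rot: [-2.288, 2.15, -0.004]
force: [-1.1, 1.4, 6.7]
width: 0.0427
t 6.9 pos [ 0.4447 -0.1084  0.0265] heading -86.4 tilt [ 0.004 -0.    -1.   ] w 0.0427 F [-1.1  1.4  6.7]
tool shift mm [-122.  -106.4  -93.2] turn z deg 0.1
```

View pics/s3.png

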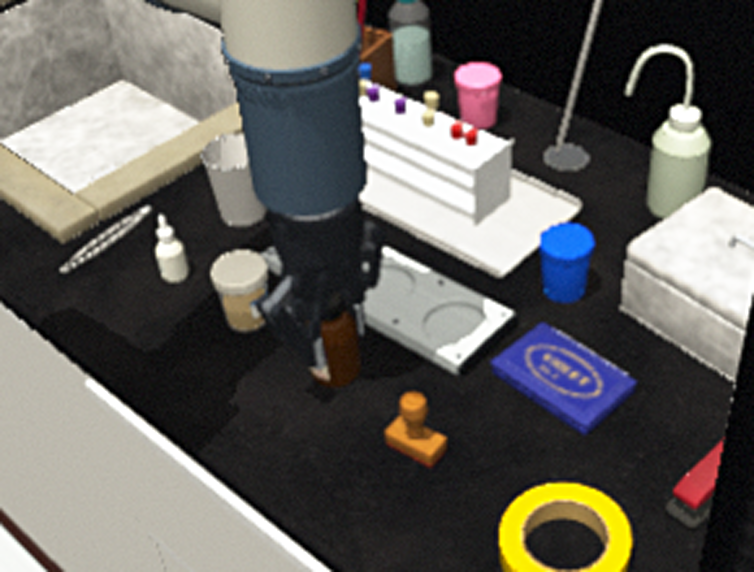

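```bash
python3 -m jog '[{"xyz":[0,0,-20],"delta_rot":[0,0,0],"claw":1},{"xyz":[0,0,-35],"delta_rot":[0,0,0],"claw":1},{"xyz":[0,0,-35],"delta_rot":[0,0,0],"claw":1},{"xyz":[-20,-20,0],"delta_rot":[0,0,0],"claw":1},{"xyz":[-25,-20,0],"delta_rot":[0,0,0],"claw":1},{"xyz":[-25,-20,0],"delta_rot":[0,0,0],"claw":1},{"xyz":[-25,-20,0],"delta_rot":[0,0,0],"claw":1},{"xyz":[-27,-26,0],"delta_rot":[0,0,0],"claw":1},{"xyz":[0,0,0],"delta_rot":[0,0,0],"claw":1},{"xyz":[0,0,0],"delta_rot":[0,0,0],"claw":1}]'
python3 - <<'E'
from h import *
togo(.5425,.020,.034,-86.5)
p=camera("wrist");save(p,"w4",s=1.4)
p=camera("scene");save(p,"s4",(90,120,380,340),2.6)
E
```

```text
clock: 7.95
position: [0.5418, 0.0205, 0.1149]
ee_rot: [-2.29, 2.151, -0.0]
force: [-0.5, -1.0, 0.2]
width: 0.0426
t 7.95 pos [0.5418 0.0205 0.1149] heading -86.4 tilt [ 0.  0. -1.] w 0.0426 F [-0.5 -1.   0.2]
tool shift mm [ 0.6 -0.6 80.9] turn z deg 0.1
```

View pics/w4.png

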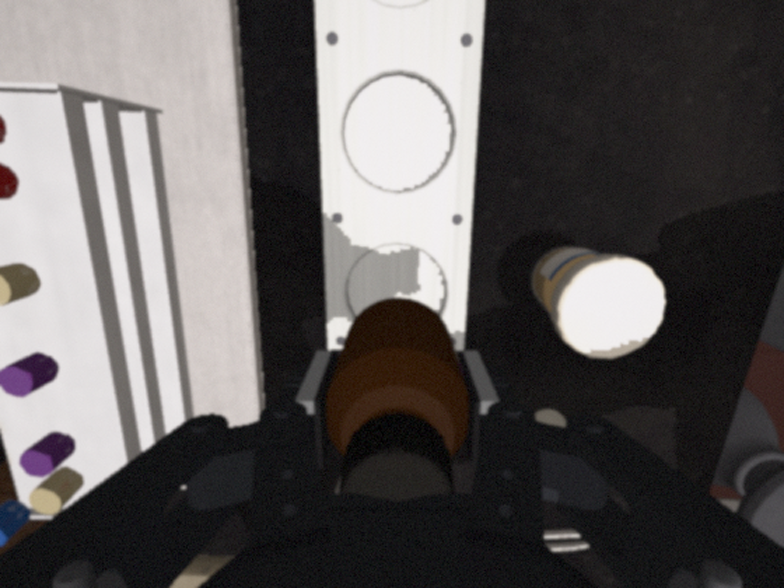

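View pics/s4.png

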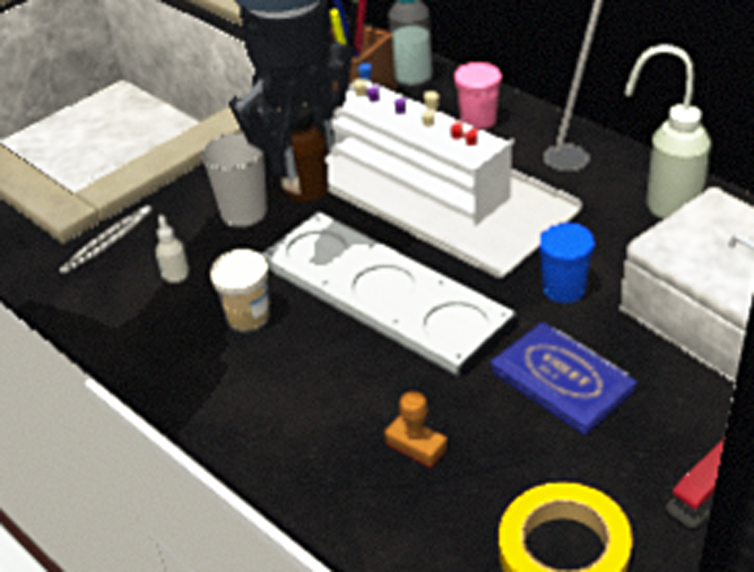

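The upright bottle is held above the recess (396,290 in the wrist view), and the middle recess is at (398,131). I'll check the target against these pixels.

```bash
python3 - <<'E'
from h import *
s=sense();p=camera("wrist")
W=lambda u,v,z:pix2w(p,u/1.4,v/1.4,z,s)[:2]
print("rec0",W(398,131.5,.014),"rec+ rim L/R/top",W(346,288,.014),W(447,288,.014),W(396,243,.014))
print("screws",[W(*c,.014) for c in ((332,38),(466,40),(337,218),(457,219))])
E
```

```text
rec0 [ 0.54658933 -0.07189209] rec+ rim L/R/top [0.57212747 0.01719178] [0.51206305 0.01354303] [ 0.5440225  -0.01158765]
screws [array([ 0.58272695, -0.11415347]), array([ 0.51481405, -0.11738246]), array([ 0.57834035, -0.02383904]), array([ 0.51023854, -0.02741268])]
```

```bash
python3 -m jog '[{"xyz":[2,0,25],"delta_rot":[0,0,0],"claw":1},{"xyz":[0,0,25],"delta_rot":[0,0,0],"claw":1},{"xyz":[0,0,15],"delta_rot":[0,0,0],"claw":1},{"xyz":[0,0,9],"delta_rot":[0,0,0],"claw":1},{"xyz":[0,0,4],"delta_rot":[0,0,0],"claw":1},{"xyz":[0,0,2],"delta_rot":[0,0,0],"claw":1},{"xyz":[0,0,0],"delta_rot":[0,0,0],"claw":1}]'
python3 -c "
from h import *
togo(.5425,.018,.033,-86.5)"
```

```text
clock: 8.8
position: [0.5421, 0.0179, 0.0353]
ee_rot: [-2.288, 2.152, -0.001]
force: [-0.0, -0.0, -0.2]
width: 0.0424
t 8.8 pos [0.5421 0.0179 0.0353] heading -86.5 tilt [ 0.001  0.    -1.   ] w 0.0424 F [-0.  -0.  -0.2]
tool shift mm [-0.1 -0.4  2.3] turn z deg 0.0
```

```bash
python3 -m jog '[{"xyz":[0,0,1.5],"delta_rot":[0,0,0],"claw":1},{"xyz":[0,0,1],"delta_rot":[0,0,0],"claw":1},{"xyz":[0,0,0],"delta_rot":[0,0,0],"claw":1}]'
```

```text
clock: 9.1
position: [0.542, 0.018, 0.0326]
ee_rot: [-2.288, 2.151, -0.001]
force: [0.8, 0.5, -0.4]
width: 0.0426
```

```bash
python3 -m jog '[{"xyz":[0,0,1],"delta_rot":[0,0,0],"claw":1},{"xyz":[0,0,0],"delta_rot":[0,0,0],"claw":1}]'; python3 - <<'E'
from h import *
p=camera("scene");save(p,"s5",(130,120,330,280),3.7)
E
```

```text
clock: 9.3
position: [0.542, 0.018, 0.0325]
ee_rot: [-2.289, 2.151, -0.002]
force: [-2.3, -0.5, 8.3]
width: 0.0427
```

View pics/s5.png

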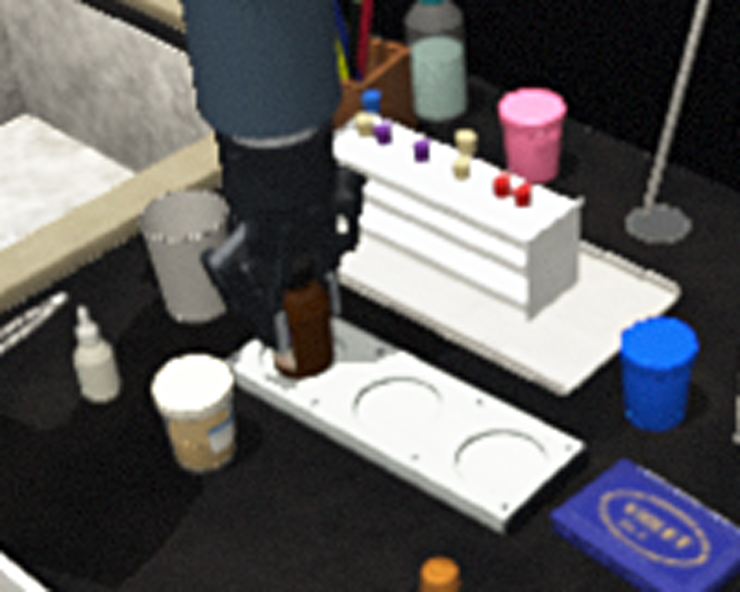

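The bottle is seated in the recess by the tumbler, with 8 N of upward contact force. Releasing and rising.

```bash
python3 -m jog '[{"xyz":[0,0,-1],"delta_rot":[0,0,0],"claw":0.2},{"xyz":[0,0,0],"delta_rot":[0,0,0],"claw":-0.2},{"xyz":[0,0,0],"delta_rot":[0,0,0],"claw":-1},{"xyz":[0,0,0],"delta_rot":[0,0,0],"claw":-1},{"xyz":[0,0,0],"delta_rot":[0,0,0],"claw":-1},{"xyz":[0,0,-25],"delta_rot":[0,0,0],"claw":-1},{"xyz":[0,0,-40],"delta_rot":[0,0,0],"claw":-1},{"xyz":[0,0,-40],"delta_rot":[0,0,0],"claw":-1},{"xyz":[0,0,-20],"delta_rot":[0,0,0],"claw":-1},{"xyz":[0,0,0],"delta_rot":[0,0,0],"claw":-1}]'
python3 - <<'E'
from h import *
togo(.435,.1125,.14,-86.5)
p=camera("scene");save(p,"s6",(130,120,330,280),3.7)
E
```

```text
clock: 10.35
position: [0.5438, 0.0182, 0.1609]
ee_rot: [-2.285, 2.148, -0.007]
force: [0.7, 0.9, -0.9]
width: 0.0855
t 10.35 pos [0.5438 0.0182 0.1609] heading -86.5 tilt [ 0.007  0.001 -1.   ] w 0.0855 F [ 0.7  0.9 -0.9]
tool shift mm [-100.8  102.9   20.3] turn z deg 0.0
```

View pics/s6.png

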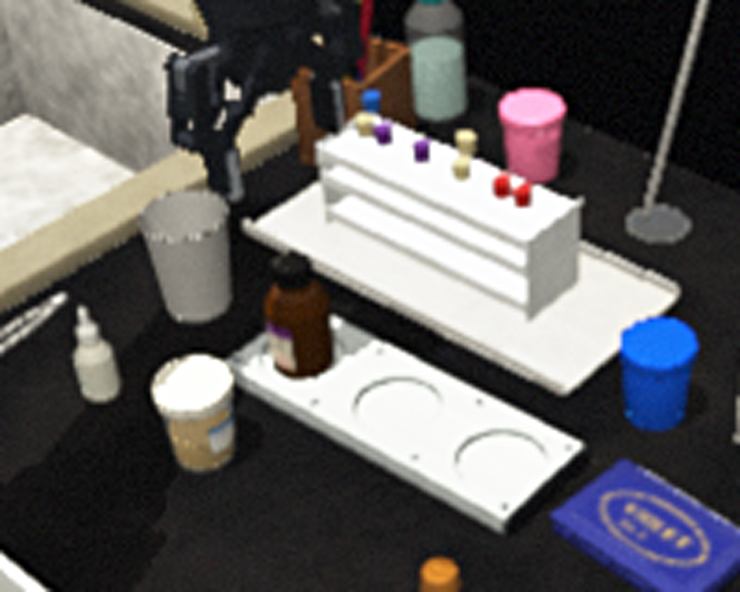

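```bash
python3 -m jog '[{"xyz":[-25,25,0],"delta_rot":[0,0,0],"claw":-1},{"xyz":[-30,30,0],"delta_rot":[0,0,0],"claw":-1},{"xyz":[-30,30,10],"delta_rot":[0,0,0],"claw":-1},{"xyz":[-25,17,20],"delta_rot":[0,0,0],"claw":-1},{"xyz":[0,0,0],"delta_rot":[0,0,0],"claw":-1},{"xyz":[0,0,0],"delta_rot":[0,0,0],"claw":-1}]'
python3 - <<'E'
from h import *
togo(.435,.1125,.02,-86.5)
s=sense();p=camera("wrist");save(p,"w7",s=1.4)
print(w2pix(p,s["position"],s)*1.4)
for r in spot_point(p,"dropper")[:2]: 
    v,u=r["location"];print(r["confidence"],u*1.4,v*1.4,pix2w(p,u,v,0,s))
for r in spot_point(p,"cup")[:2]: 
    v,u=r["location"];print(r["confidence"],u*1.4,v*1.4,pix2w(p,u,v,0,s))
E
```

```text
clock: 11.0
position: [0.4323, 0.1214, 0.1262]
ee_rot: [2.289, -2.148, -0.001]
force: [0.7, 0.6, -0.0]
width: 0.0859
t 11.0 pos [0.4323 0.1214 0.1262] heading -86.4 tilt [-0.002 -0.001 -1.   ] w 0.0859 F [ 0.7  0.6 -0. ]
tool shift mm [  8.9  -2.4 106.2] turn z deg 0.1
[398.27253725 373.3886655 ]
0.97 399.42 94.21999999999998 [0.43811148 0.00760405 0.        ]
```

View pics/w7.png

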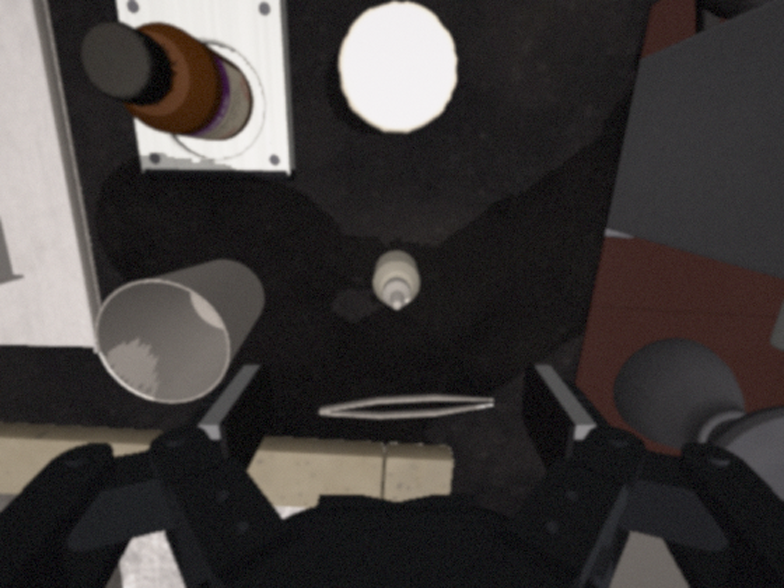

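The dropper stands between the fingers (body 396,275, tip 397,306), and the bottle is upright in its recess (200,90).

```bash
python3 - <<'E'
from h import *
s=sense();p=camera("wrist")
W=lambda u,v,z:np.round(pix2w(p,u/1.4,v/1.4,z,s)[:2],4)
print("tip",W(397,302,.074),"shoulder",W(396.5,280,.047),"cup cap",W(398.5,67,.063))
for X in((.433,.112),(.435,.105)): print([np.round(w2pix(p,[*X,z],s)*1.4) for z in(0,.047,.074)])
# bottle check
for X in((.542,.018),(.542,.022),(.538,.018)): print([np.round(w2pix(p,[*X,z],s)*1.4) for z in(.006,.096)])
print("rec+ corners strip",W(142,172,.014),W(292,174,.014))
E
```

```text
tip [0.4348 0.1103] shoulder [0.4353 0.1064] cup cap [0.4405 0.0059]
[array([400., 270.]), array([400., 290.]), array([401., 306.])]
[array([397., 259.]), array([397., 277.]), array([397., 291.])]
[array([219., 101.]), array([121.,  65.])]
[array([220., 109.]), array([123.,  77.])]
[array([226., 102.]), array([132.,  65.])]
rec+ corners strip [0.5855 0.0595] [0.4991 0.0554]
```

```bash
python3 -m jog '[{"xyz":[11,-2,30],"delta_rot":[0,0,0],"claw":-1},{"xyz":[0,0,30],"delta_rot":[0,0,0],"claw":-1},{"xyz":[0,0,30],"delta_rot":[0,0,0],"claw":-1},{"xyz":[0,0,21],"delta_rot":[0,0,0],"claw":-1},{"xyz":[0,0,0],"delta_rot":[0,0,0],"claw":-0.2},{"xyz":[0,0,0],"delta_rot":[0,0,0],"claw":0.3},{"xyz":[0,0,0],"delta_rot":[0,0,0],"claw":1},{"xyz":[0,0,0],"delta_rot":[0,0,0],"claw":1},{"xyz":[0,0,0],"delta_rot":[0,0,0],"claw":1},{"xyz":[0,0,0],"delta_rot":[0,0,0],"claw":1}]'
python3 - <<'E'
from h import *
togo(.552,-.160,.105,-86.5)
s=sense();p=camera("wrist");save(p,"w8",s=1.4)
p=camera("scene");save(p,"s8",(130,120,330,280),3.7)
E
```

```text
clock: 12.2
position: [0.4369, 0.1111, 0.0176]
ee_rot: [-2.287, 2.149, -0.002]
force: [-1.0, 0.2, 7.3]
width: 0.0237
t 12.2 pos [0.4369 0.1111 0.0176] heading -86.4 tilt [ 0.003  0.001 -1.   ] w 0.0237 F [-1.   0.2  7.3]
tool shift mm [277.7 -98.3 -87.4] turn z deg 0.1
```

View pics/w8.png

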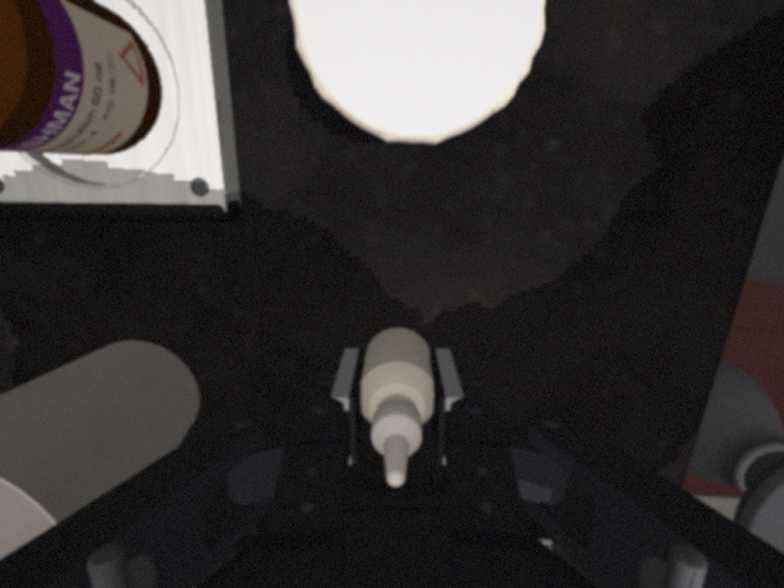

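View pics/s8.png

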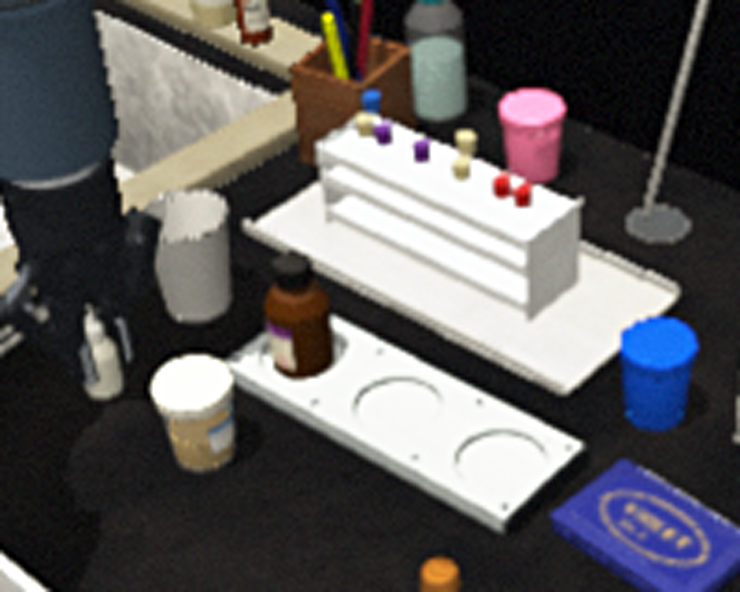

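The dropper is gripped upright between the pads. Lifting it clear of the bottle and cup, then carrying it to the recess by the pad.

```bash
python3 -m jog '[{"xyz":[0,0,-20],"delta_rot":[0,0,0],"claw":1},{"xyz":[0,0,-40],"delta_rot":[0,0,0],"claw":1},{"xyz":[0,0,-40],"delta_rot":[0,0,0],"claw":1},{"xyz":[20,-8,-20],"delta_rot":[0,0,0],"claw":1},{"xyz":[37,-14,0],"delta_rot":[0,0,0],"claw":1},{"xyz":[37,-14,0],"delta_rot":[0,0,0],"claw":1},{"xyz":[37,-14,0],"delta_rot":[0,0,0],"claw":1},{"xyz":[37,-14,0],"delta_rot":[0,0,0],"claw":1},{"xyz":[37,-14,0],"delta_rot":[0,0,0],"claw":1},{"xyz":[37,-10,0],"delta_rot":[0,0,0],"claw":1},{"xyz":[20,-7,0],"delta_rot":[0,0,0],"claw":1},{"xyz":[0,0,0],"delta_rot":[0,0,0],"claw":1}]'
python3 -m jog '[{"xyz":[0,0,20],"delta_rot":[0,0,0],"claw":1},{"xyz":[0,0,20],"delta_rot":[0,0,0],"claw":1},{"xyz":[0,0,0],"delta_rot":[0,0,0],"claw":1},{"xyz":[0,0,0],"delta_rot":[0,0,0],"claw":1}]'
python3 - <<'E'
from h import *
togo(.552,-.160,.025,-86.5)
s=sense();p=camera("wrist");save(p,"w9",s=1.4)
E
```

```text
clock: 13.5
position: [0.5471, -0.1474, 0.1359]
ee_rot: [2.285, -2.155, 0.0]
force: [0.4, 0.4, -0.6]
width: 0.0238
clock: 13.9
position: [0.5467, -0.1447, 0.0968]
ee_rot: [2.289, -2.151, 0.0]
force: [-0.2, -0.0, 0.0]
width: 0.0238
t 13.9 pos [ 0.5467 -0.1447  0.0968] heading -86.4 tilt [-0. -0. -1.] w 0.0238 F [-0.2 -0.   0. ]
tool shift mm [15.6 -4.4 71.8] turn z deg 0.1
```

View pics/w9.png

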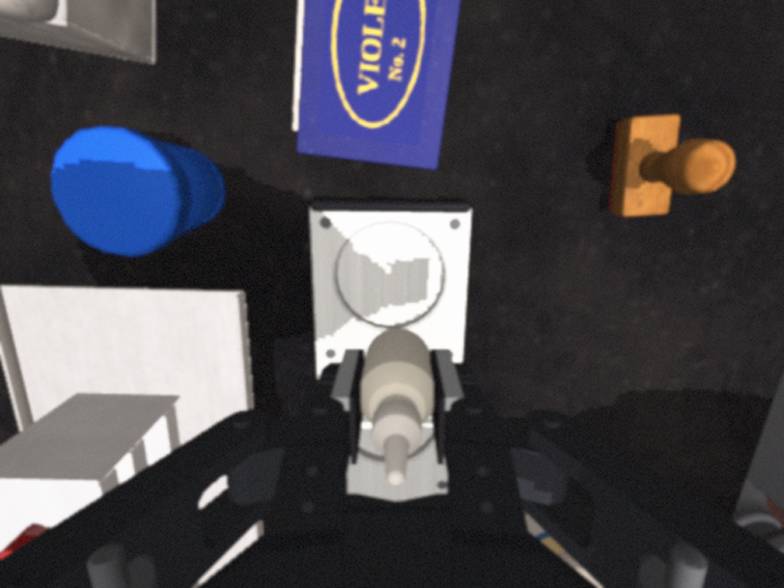

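The end recess is at (389,275), the stamp block spans (613–680, 115–215), and the near pad edge runs (298,152)–(438,167).

```bash
python3 - <<'E'
from h import *
s=sense();p=camera("wrist")
W=lambda u,v,z:np.round(pix2w(p,u/1.4,v/1.4,z,s)[:2],4)
print("rec",W(389.5,275,.014))
print("pad",[W(*c,.016) for c in((298,152),(438,167),(461,0),(304,0))])
print("stamp",[W(*c,.018) for c in((629,117),(680,115),(669,213),(624,216))], "knob",W(705,163,.058))
E
```

```text
rec [ 0.5529 -0.1612]
pad [array([ 0.6022, -0.2222]), array([ 0.5316, -0.2194]), array([ 0.5277, -0.2927]), array([ 0.5992, -0.2883])]
stamp [array([ 0.4416, -0.2481]), array([ 0.4172, -0.2505]), array([ 0.4111, -0.204 ]), array([ 0.4338, -0.2011])] knob [ 0.4267 -0.2273]
```

```bash
python3 -m jog '[{"xyz":[8,-3,10],"delta_rot":[0,0,0],"claw":1},{"xyz":[8,-2.5,10],"delta_rot":[0,0,0],"claw":1},{"xyz":[0,0,20],"delta_rot":[0,0,0],"claw":1},{"xyz":[0,0,18],"delta_rot":[0,0,0],"claw":1},{"xyz":[0,0,10],"delta_rot":[0,0,0],"claw":1},{"xyz":[0,0,2],"delta_rot":[0,0,0],"claw":1},{"xyz":[0,0,0],"delta_rot":[0,0,0],"claw":1},{"xyz":[0,0,0],"delta_rot":[0,0,0],"claw":1}]'
```

```text
clock: 14.8
position: [0.5539, -0.1609, 0.027]
ee_rot: [-2.288, 2.151, -0.002]
force: [0.0, 0.3, -0.3]
width: 0.0239
```

```bash
python3 -m jog '[{"xyz":[0,0,1],"delta_rot":[0,0,0],"claw":1},{"xyz":[0,0,1],"delta_rot":[0,0,0],"claw":1},{"xyz":[0,0,0],"delta_rot":[0,0,0],"claw":1}]'
```

```text
clock: 15.1
position: [0.5533, -0.1606, 0.0244]
ee_rot: [-2.289, 2.152, -0.0]
force: [-0.5, -0.9, -0.0]
width: 0.0237
```

```bash
python3 -m jog '[{"xyz":[0,0,1],"delta_rot":[0,0,0],"claw":1},{"xyz":[0,0,0],"delta_rot":[0,0,0],"claw":1}]'
```

```text
clock: 15.3
position: [0.5534, -0.1607, 0.0237]
ee_rot: [-2.289, 2.152, -0.001]
force: [-0.9, 0.6, 2.2]
width: 0.0236
```

There is contact now, and the height matches a seated dropper. Releasing.

```bash
python3 -m jog '[{"xyz":[0,0,0],"delta_rot":[0,0,0],"claw":0.4},{"xyz":[0,0,0],"delta_rot":[0,0,0],"claw":0.1},{"xyz":[0,0,0],"delta_rot":[0,0,0],"claw":-0.3},{"xyz":[0,0,0],"delta_rot":[0,0,0],"claw":-0.3},{"xyz":[0,0,-20],"delta_rot":[0,0,0],"claw":-0.3},{"xyz":[0,0,-40],"delta_rot":[0,0,0],"claw":-0.6},{"xyz":[0,0,-40],"delta_rot":[0,0,0],"claw":-1},{"xyz":[0,0,-20],"delta_rot":[0,0,0],"claw":-1},{"xyz":[0,0,0],"delta_rot":[0,0,0],"claw":-1}]'
python3 - <<'E'
from h import *
togo(.427,-.2265,.15,-83)
s=sense();p=camera("scene");save(p,"s10",(130,120,330,280),3.7)
E
```

```text
clock: 16.2
position: [0.5553, -0.1611, 0.1471]
ee_rot: [-2.286, 2.149, -0.01]
force: [0.2, 0.4, 0.5]
width: 0.0858
t 16.2 pos [ 0.5553 -0.1611  0.1471] heading -86.5 tilt [ 0.007 -0.001 -1.   ] w 0.0858 F [0.2 0.4 0.5]
tool shift mm [ 57.3 132.1  -3.7] turn z deg -3.5
```

View pics/s10.png

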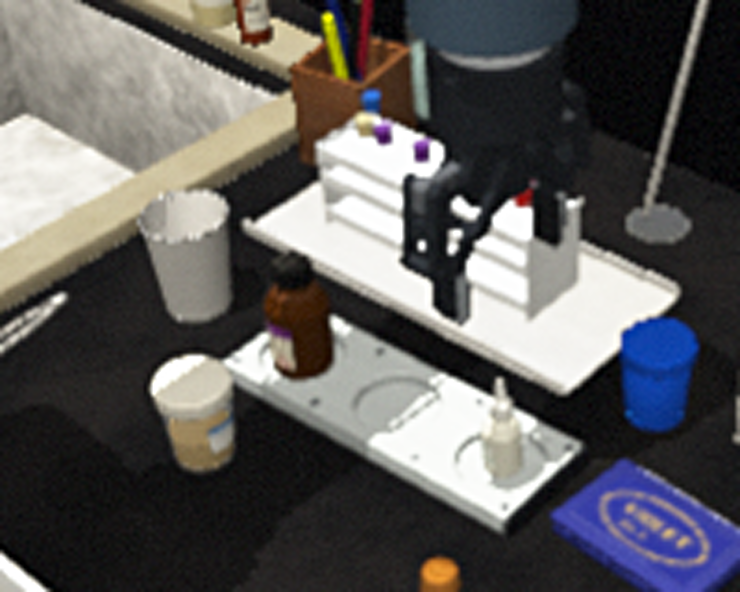

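Bottle and dropper stand in the end recesses. On to the stamp.

```bash
python3 -m jog '[{"xyz":[5,25,0],"delta_rot":[0,0,0],"claw":-1},{"xyz":[10,35,0],"delta_rot":[0,0,0],"claw":-1},{"xyz":[10,37,0],"delta_rot":[0,0,0],"claw":-1},{"xyz":[10,35,10],"delta_rot":[0,0,-3.5],"claw":-1},{"xyz":[0,0,0],"delta_rot":[0,0,0],"claw":-1},{"xyz":[0,0,0],"delta_rot":[0,0,0],"claw":-1}]'
python3 - <<'E'
from h import *
togo(.427,-.2265,.03,-83)
s=sense();p=camera("wrist");save(p,"w11",s=1.4)
E
```

```text
clock: 16.85
position: [0.4223, -0.2038, 0.1323]
ee_rot: [2.351, -2.082, -0.003]
force: [-0.0, 0.7, 1.0]
width: 0.0859
t 16.85 pos [ 0.4223 -0.2038  0.1323] heading -83.0 tilt [-0.002  0.    -1.   ] w 0.0859 F [-0.   0.7  1. ]
tool shift mm [ 23.1  -2.1 102.3] turn z deg -0.0
```

View pics/w11.png

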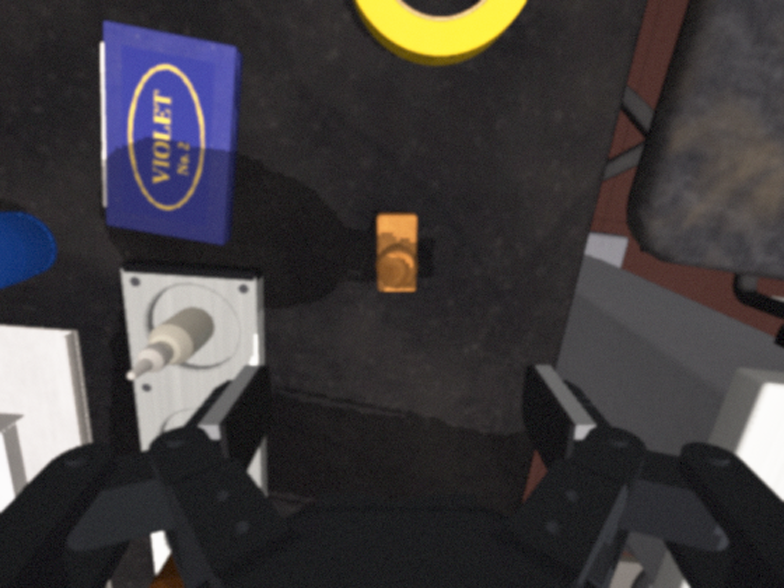

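The stamp is aligned and centred (396,252), and the whole pad is visible, with corners near (105,22), (240,46), (227,243) and (107,225).

```bash
python3 - <<'E'
from h import *
s=sense();p=camera("wrist")
W=lambda u,v,z:np.round(pix2w(p,u/1.4,v/1.4,z,s)[:2],4)
c=[W(*c,.016) for c in((105,22),(240,46),(227,243),(107,225))];print("pad",c,np.mean(c,0))
print("ellipse ctr",W(166.5,137,.016))
save(p,"w11b",(60,0,190,185),3.2)
print("knob",W(397,266,.055),"stamp",[W(*c,.018) for c in((377,214),(417,214),(417,291),(377,291))])
for r in cut_out(p,"ink_pad")[:1]:
    ys,xs=np.where(r["mask"]);w=np.array([pix2w(p,u,v,.016,s)[:2] for u,v in zip(xs,ys)],np.float32);print(r["confidence"],cv2.minAreaRect(w))
E
```

```text
pad [array([ 0.596 , -0.3311]), array([ 0.5245, -0.3285]), array([ 0.5307, -0.2195]), array([ 0.6028, -0.2217])] [ 0.5635 -0.2752]
ellipse ctr [ 0.5655 -0.2768]
knob [ 0.4264 -0.2266] stamp [array([ 0.4411, -0.2484]), array([ 0.4173, -0.2513]), array([ 0.4109, -0.2037]), array([ 0.4359, -0.2007])]
0.61 ((0.5624138116836548, -0.27521413564682007), (0.11072532087564468, 0.0764261856675148), 86.70974731445312)
```

View pics/w11b.png

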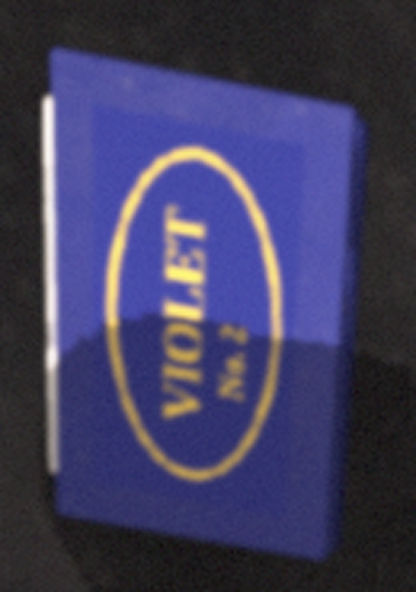

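```bash
python3 -m jog '[{"xyz":[12,-1,20],"delta_rot":[0,0,0],"claw":-1},{"xyz":[11,-1,30],"delta_rot":[0,0,0],"claw":-1},{"xyz":[0,0,30],"delta_rot":[0,0,0],"claw":-0.8},{"xyz":[0,0,22],"delta_rot":[0,0,0],"claw":-0.5},{"xyz":[0,0,0],"delta_rot":[0,0,0],"claw":-0.2},{"xyz":[0,0,0],"delta_rot":[0,0,0],"claw":0.3},{"xyz":[0,0,0],"delta_rot":[0,0,0],"claw":1},{"xyz":[0,0,0],"delta_rot":[0,0,0],"claw":1},{"xyz":[0,0,0],"delta_rot":[0,0,0],"claw":1},{"xyz":[0,0,0],"delta_rot":[0,0,0],"claw":1}]'
python3 - <<'E'
from h import *
togo(.564,-.276,.12,-93.3)
s=sense();p=camera("wrist");save(p,"w12",s=1.4)
p=camera("scene");save(p,"s12",(180,180,380,340),3.7)
E
```

```text
clock: 18.0
position: [0.4295, -0.2267, 0.0325]
ee_rot: [-2.353, 2.08, -0.004]
force: [0.0, 0.2, 6.6]
width: 0.0197
t 18.0 pos [ 0.4295 -0.2267  0.0325] heading -82.9 tilt [ 0.003 -0.001 -1.   ] w 0.0197 F [0.  0.2 6.6]
tool shift mm [  65.6 -127.6  -87. ] turn z deg 10.4
```

View pics/w12.png

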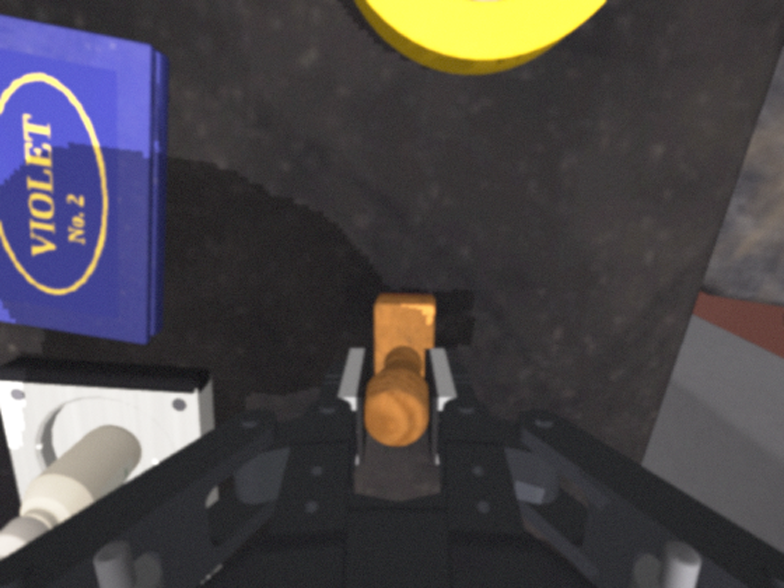

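View pics/s12.png

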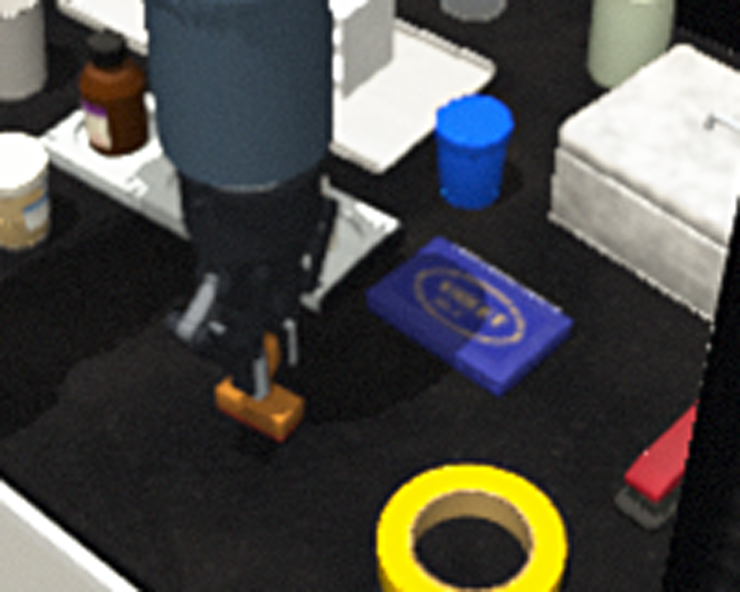

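The stamp is held by its knob. The block sits slightly left of the knob, about 3 mm (roughly 0.06 rad roll), and should level on contact. Carrying it to the pad.

```bash
python3 -m jog '[{"xyz":[0,0,-20],"delta_rot":[0,0,0],"claw":1},{"xyz":[0,0,-30],"delta_rot":[0,0,0],"claw":1},{"xyz":[5,-15,-20],"delta_rot":[0,0,0],"claw":1},{"xyz":[15,-30,0],"delta_rot":[0,0,0],"claw":1},{"xyz":[15,-30,0],"delta_rot":[0,0,0],"claw":1},{"xyz":[15,-30,0],"delta_rot":[0,0,0],"claw":1},{"xyz":[15,-22,0],"delta_rot":[0,0,0],"claw":1},{"xyz":[0,0,0],"delta_rot":[0,0,5.2],"claw":1},{"xyz":[0,0,0],"delta_rot":[0,0,5.2],"claw":1},{"xyz":[0,0,0],"delta_rot":[0,0,0],"claw":1},{"xyz":[0,0,0],"delta_rot":[0,0,0],"claw":1}]'
python3 - <<'E'
from h import *
togo(.5645,-.276,.0495,-93.3)
s=sense();p=camera("wrist");save(p,"w13",s=1.4)
p=camera("scene");save(p,"s13",(180,160,380,320),3.7)
E
```

```text
clock: 19.2
position: [0.5622, -0.2752, 0.1012]
ee_rot: [-2.158, 2.283, 0.0]
force: [-0.5, -0.0, -0.4]
width: 0.0198
t 19.2 pos [ 0.5622 -0.2752  0.1012] heading -93.2 tilt [-0.  0. -1.] w 0.0198 F [-0.5 -0.  -0.4]
tool shift mm [ 0.7 -2.3 51.7] turn z deg 0.1
```

View pics/w13.png

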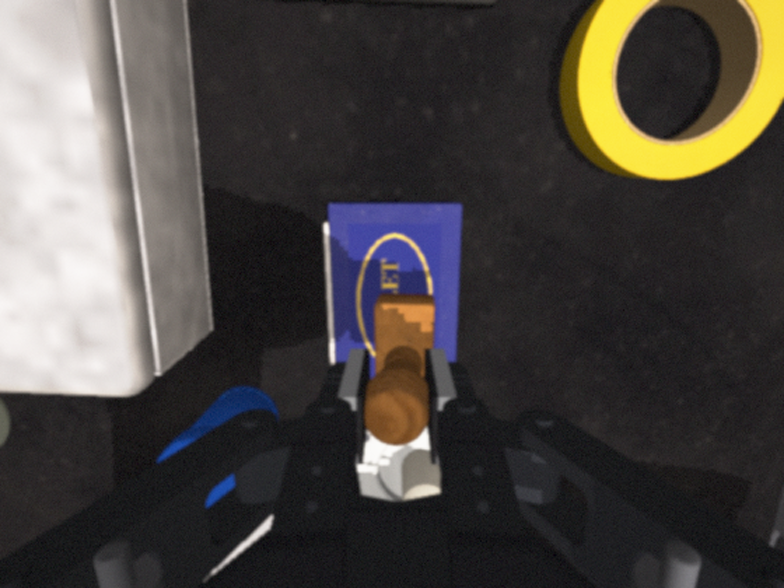

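View pics/s13.png

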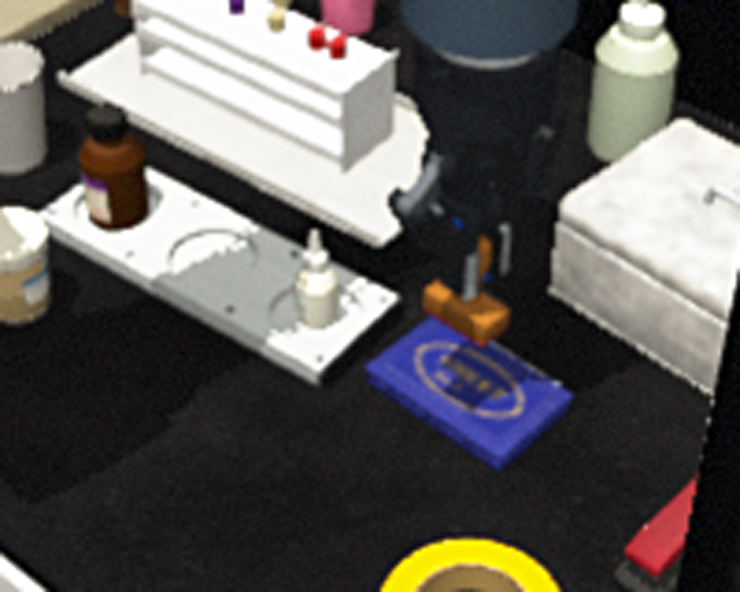

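The stamp is aligned over the pad, but the marble box is close. I'll check its clearance.

```bash
python3 - <<'E'
from h import *
s=sense();p=camera("scene")
W=lambda u,v,z:np.round(pix2w(p,180+u/3.7,160+v/3.7,z)[:2],4)
print("box corner floor",W(552,285,0)); 
for z in(.05,.07,.09): print(z,W(557,218,z))
w=camera("wrist")
print("floor corner wrist",pix2w(w,213/1.4,330/1.4,0,s),[pix2w(w,140/1.4,385/1.4,z,s) for z in(.05,.07)])
print("pad",[np.round(pix2w(w,u/1.4,v/1.4,.016,s)[:2],4) for u,v in((328,204),(461,204),(457,360),(334,362))])
E
```

```text
box corner floor [ 0.6819 -0.2578]
0.05 [ 0.6912 -0.251 ]
0.07 [ 0.671  -0.2632]
0.09 [ 0.6508 -0.2754]
floor corner wrist [ 0.67683082 -0.25910436  0.        ] [array([ 0.69500071, -0.24992111,  0.05      ]), array([ 0.68098717, -0.26007286,  0.07      ])]
pad [array([ 0.5959, -0.3319]), array([ 0.526 , -0.3278]), array([ 0.5296, -0.238 ]), array([ 0.6018, -0.2409])]
```

```bash
python3 -m jog '[{"xyz":[0,-2,20],"delta_rot":[0,0,0],"claw":1},{"xyz":[0,0,17],"delta_rot":[0,0,0],"claw":1},{"xyz":[0,0,8],"delta_rot":[0,0,0],"claw":1},{"xyz":[0,0,4],"delta_rot":[0,0,0],"claw":1},{"xyz":[0,0,2],"delta_rot":[0,0,0],"claw":1},{"xyz":[0,0,0],"delta_rot":[0,0,0],"claw":1}]'
```

```text
clock: 20.0
position: [0.5647, -0.2756, 0.0507]
ee_rot: [-2.155, 2.285, -0.001]
force: [-0.4, -0.3, -0.3]
width: 0.0199
```

```bash
python3 -m jog '[{"xyz":[0,0,1],"delta_rot":[0,0,0],"claw":1},{"xyz":[0,0,0],"delta_rot":[0,0,0],"claw":1}]'
```

```text
clock: 20.2
position: [0.5647, -0.2755, 0.0497]
ee_rot: [-2.155, 2.285, -0.001]
force: [0.0, -0.5, -0.9]
width: 0.0197
```

```bash
python3 -m jog '[{"xyz":[0,0,1],"delta_rot":[0,0,0],"claw":1},{"xyz":[0,0,0],"delta_rot":[0,0,0],"claw":1},{"xyz":[0,0,0.5],"delta_rot":[0,0,0],"claw":1},{"xyz":[0,0,0],"delta_rot":[0,0,0],"claw":1}]'
```

```text
clock: 20.6
position: [0.5645, -0.2755, 0.0482]
ee_rot: [-2.155, 2.286, -0.001]
force: [-1.5, 0.7, 3.2]
width: 0.0197
```

Contact. Releasing gently and rising.

```bash
python3 -m jog '[{"xyz":[0,0,0],"delta_rot":[0,0,0],"claw":0.4},{"xyz":[0,0,0],"delta_rot":[0,0,0],"claw":0.2},{"xyz":[0,0,0],"delta_rot":[0,0,0],"claw":-0.2},{"xyz":[0,0,0],"delta_rot":[0,0,0],"claw":-0.3},{"xyz":[0,0,-20],"delta_rot":[0,0,0],"claw":-0.3},{"xyz":[0,0,-40],"delta_rot":[0,0,0],"claw":-0.6},{"xyz":[0,0,-40],"delta_rot":[0,0,0],"claw":-1},{"xyz":[-30,0,-20],"delta_rot":[0,0,0],"claw":-1},{"xyz":[0,0,0],"delta_rot":[0,0,0],"claw":-1},{"xyz":[0,0,0],"delta_rot":[0,0,0],"claw":-1}]'
python3 - <<'E'
from h import *
togo(.44,.006,.17,-86.5)
s=sense();p=camera("wrist");save(p,"w14",s=1.4)
p=camera("scene");save(p,"s14",(180,160,380,320),3.7)
E
```

```text
clock: 21.6
position: [0.5663, -0.245, 0.1678]
ee_rot: [-2.156, 2.284, -0.0]
force: [-1.0, 0.2, -0.3]
width: 0.0851
t 21.6 pos [ 0.5663 -0.245   0.1678] heading -93.3 tilt [ 0.001  0.    -1.   ] w 0.0851 F [-1.   0.2 -0.3]
tool shift mm [-243.2  140.6   -2.2] turn z deg -6.8
```

View pics/w14.png

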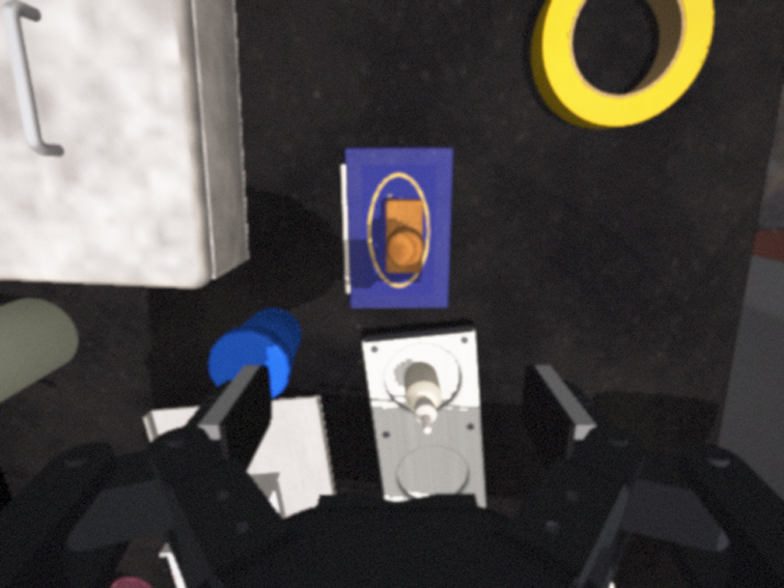

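View pics/s14.png

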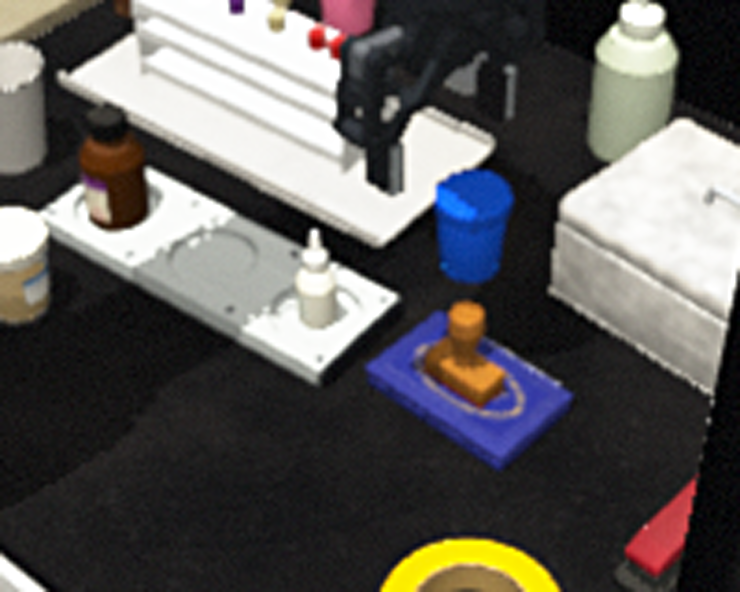

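The stamp is upright on the pad, with its block at (405,236) and the pad centre at (399,228). Measuring the offset.

```bash
python3 - <<'E'
from h import *
s=sense();p=camera("wrist")
W=lambda u,v,z:np.round(pix2w(p,u/1.4,v/1.4,z,s)[:2],4)
save(p,"w14b",(220,90,350,260),3.5)
pd=[W(*c,.016) for c in((346,149),(453,149),(449,307),(351,307))];print("pad",pd,np.mean(pd,0))
st=[W(*c,.034) for c in((387,199),(423,199),(422,273),(387,272))];print("stamp",st,np.mean(st,0))
print("drop tip",W(427,427,.080),"rec-",W(422,377,.014))
E
```

```text
pad [array([ 0.5937, -0.3318]), array([ 0.524 , -0.3276]), array([ 0.5293, -0.2191]), array([ 0.6003, -0.2234])] [ 0.561825 -0.275475]
stamp [array([ 0.5687, -0.2996]), array([ 0.546 , -0.2983]), array([ 0.5486, -0.2501]), array([ 0.5718, -0.2522])] [ 0.558775 -0.27505 ]
drop tip [ 0.552  -0.1634] rec- [ 0.5512 -0.163 ]
```

View pics/w14b.png

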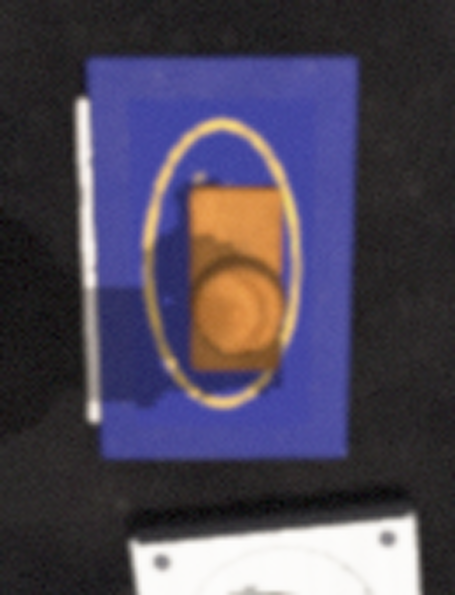

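The stamp is within about 3 mm of the pad's middle and aligned, and the dropper is centred, so the three are done. Now the cup.

```bash
python3 -m jog '[{"xyz":[-20,15,0],"delta_rot":[0,0,0],"claw":-1},{"xyz":[-35,20,0],"delta_rot":[0,0,0],"claw":-1},{"xyz":[-40,22,0],"delta_rot":[0,0,0],"claw":-1},{"xyz":[-40,22,0],"delta_rot":[0,0,0],"claw":-1},{"xyz":[-40,22,0],"delta_rot":[0,0,0],"claw":-1},{"xyz":[-40,22,0],"delta_rot":[0,0,0],"claw":-1},{"xyz":[-28,18,0],"delta_rot":[0,0,0],"claw":-1},{"xyz":[-15,0,15],"delta_rot":[0,0,-6.8],"claw":-1},{"xyz":[0,0,15],"delta_rot":[0,0,0],"claw":-1},{"xyz":[0,0,0],"delta_rot":[0,0,0],"claw":-1}]'
python3 - <<'E'
from h import *
togo(.44,.006,.012,-86.5)
s=sense();p=camera("wrist");save(p,"w15",s=1.4)
E
```

```text
clock: 22.75
position: [0.4387, 0.02, 0.1353]
ee_rot: [2.284, -2.151, -0.004]
force: [-0.8, -0.6, 0.4]
width: 0.0853
t 22.75 pos [0.4387 0.02   0.1353] heading -86.6 tilt [-0.005 -0.001 -1.   ] w 0.0853 F [-0.8 -0.6  0.4]
tool shift mm [ 14.   -1.1 123.3] turn z deg -0.1
```

View pics/w15.png

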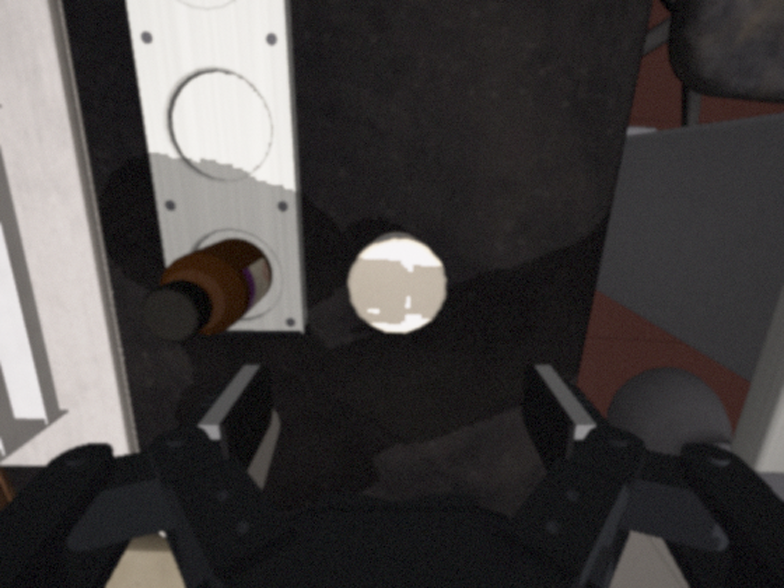

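The cup cap (397,284) is centred between the fingers, with the bottle clear at (210,290).

```bash
python3 -m jog '[{"xyz":[14,0,25],"delta_rot":[0,0,0],"claw":-1},{"xyz":[0,0,35],"delta_rot":[0,0,0],"claw":-1},{"xyz":[0,0,35],"delta_rot":[0,0,0],"claw":-1},{"xyz":[0,0,27],"delta_rot":[0,0,0],"claw":-1},{"xyz":[0,0,0],"delta_rot":[0,0,0],"claw":-0.5},{"xyz":[0,0,0],"delta_rot":[0,0,0],"claw":0},{"xyz":[0,0,0],"delta_rot":[0,0,0],"claw":1},{"xyz":[0,0,0],"delta_rot":[0,0,0],"claw":1},{"xyz":[0,0,0],"delta_rot":[0,0,0],"claw":1},{"xyz":[0,0,0],"delta_rot":[0,0,0],"claw":1}]'
python3 - <<'E'
from h import *
togo(.5475,-.071,.1,-86.5)
s=sense();p=camera("wrist");save(p,"w16",s=1.4)
p=camera("scene");save(p,"s16",(130,120,330,280),3.7)
E
```

```text
clock: 23.8
position: [0.443, 0.0067, 0.0174]
ee_rot: [-2.285, 2.151, -0.004]
force: [-0.8, 0.1, 6.1]
width: 0.0502
t 23.8 pos [0.443  0.0067 0.0174] heading -86.5 tilt [ 0.004  0.001 -1.   ] w 0.0502 F [-0.8  0.1  6.1]
tool shift mm [ 83.9 -99.9 -82.3] turn z deg -0.0
```

View pics/w16.png

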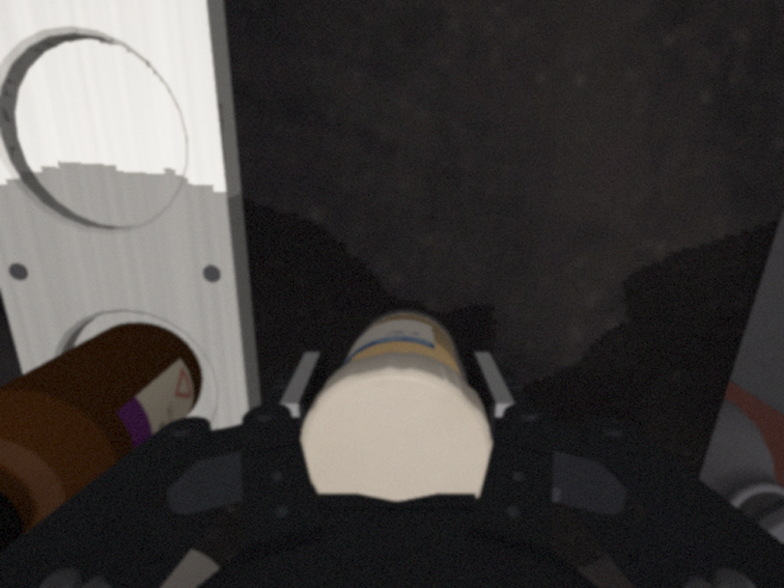

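View pics/s16.png

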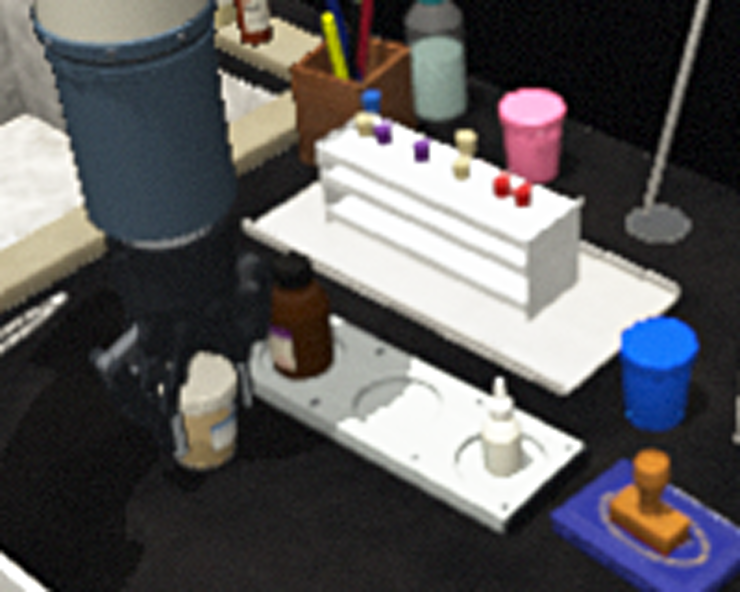

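The width reading means the pads are on the 52 mm cap, evenly on both sides, and the cup is upright. Lifting, moving along y first to stay clear of the bottle, then over the middle recess.

```bash
python3 -m jog '[{"xyz":[0,0,-15],"delta_rot":[0,0,0],"claw":1},{"xyz":[0,0,-30],"delta_rot":[0,0,0],"claw":1},{"xyz":[10,0,-30],"delta_rot":[0,0,0],"claw":1},{"xyz":[30,0,-10],"delta_rot":[0,0,0],"claw":1},{"xyz":[30,-10,0],"delta_rot":[0,0,0],"claw":1},{"xyz":[8,-30,0],"delta_rot":[0,0,0],"claw":1},{"xyz":[0,-30,0],"delta_rot":[0,0,0],"claw":1},{"xyz":[0,-25,0],"delta_rot":[0,0,0],"claw":1},{"xyz":[0,-5,0],"delta_rot":[0,0,0],"claw":1},{"xyz":[0,0,0],"delta_rot":[0,0,0],"claw":1},{"xyz":[0,0,0],"delta_rot":[0,0,0],"claw":1}]'
python3 - <<'E'
from h import *
togo(.5475,-.071,.0234,-86.5)
s=sense();p=camera("wrist");save(p,"w17",s=1.4)
p=camera("scene");save(p,"s17",(130,120,330,280),3.7)
E
```

```text
clock: 25.0
position: [0.5451, -0.0654, 0.1008]
ee_rot: [2.287, -2.154, -0.001]
force: [-0.2, -0.0, 0.3]
width: 0.0504
t 25.0 pos [ 0.5451 -0.0654  0.1008] heading -86.6 tilt [-0.  0. -1.] w 0.0504 F [-0.2 -0.   0.3]
tool shift mm [ 5.7 -2.1 77.4] turn z deg -0.1
```

View pics/w17.png

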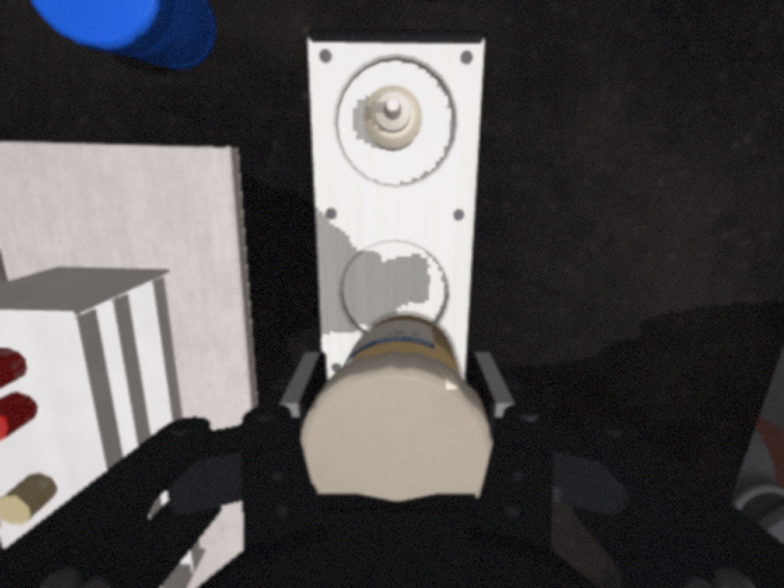

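View pics/s17.png

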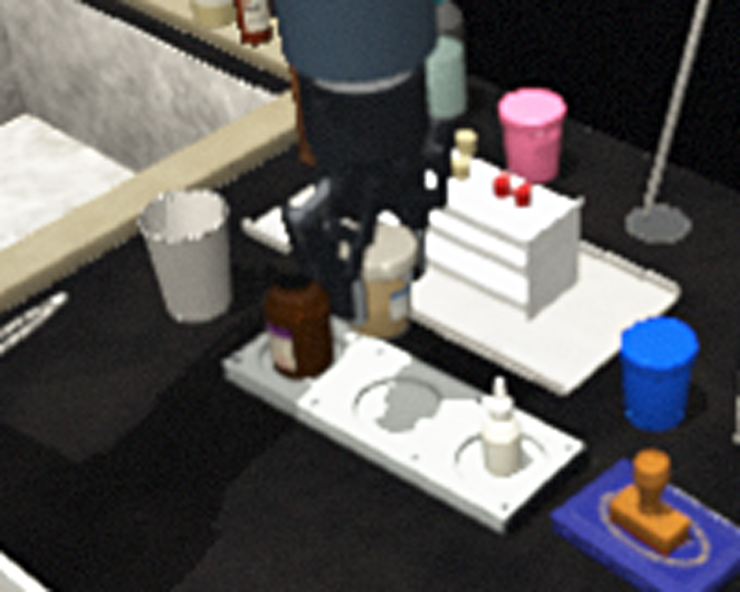

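The dropper is centred in its recess (390,115). The middle recess is at (394,291), about 5 mm ahead of the tool.

```bash
python3 -m jog '[{"xyz":[5,-2,15],"delta_rot":[0,0,0],"claw":1},{"xyz":[0,0,20],"delta_rot":[0,0,0],"claw":1},{"xyz":[0,0,20],"delta_rot":[0,0,0],"claw":1},{"xyz":[0,0,12],"delta_rot":[0,0,0],"claw":1},{"xyz":[0,0,5],"delta_rot":[0,0,0],"claw":1},{"xyz":[0,0,2],"delta_rot":[0,0,0],"claw":1},{"xyz":[0,0,0],"delta_rot":[0,0,0],"claw":1}]'
```

```text
clock: 25.8
position: [0.5486, -0.0703, 0.0273]
ee_rot: [-2.287, 2.153, -0.001]
force: [-0.2, 0.4, 0.2]
width: 0.0505
```

```bash
python3 -m jog '[{"xyz":[0,0,1.5],"delta_rot":[0,0,0],"claw":1},{"xyz":[0,0,0.5],"delta_rot":[0,0,0],"claw":1},{"xyz":[0,0,0],"delta_rot":[0,0,0],"claw":1}]'
```

```text
clock: 26.1
position: [0.5484, -0.0703, 0.025]
ee_rot: [-2.287, 2.154, -0.001]
force: [-0.2, -0.6, -1.0]
width: 0.0505
```

```bash
python3 -m jog '[{"xyz":[0,0,1],"delta_rot":[0,0,0],"claw":1},{"xyz":[0,0,0],"delta_rot":[0,0,0],"claw":1},{"xyz":[0,0,0.7],"delta_rot":[0,0,0],"claw":1},{"xyz":[0,0,0],"delta_rot":[0,0,0],"claw":1}]'
```

```text
clock: 26.5
position: [0.5483, -0.0705, 0.0236]
ee_rot: [-2.287, 2.154, -0.001]
force: [-1.5, -0.7, 5.5]
width: 0.0503
```

Seated with 5.5 N contact. Releasing and retreating straight up.

```bash
python3 -m jog '[{"xyz":[0,0,0],"delta_rot":[0,0,0],"claw":0.2},{"xyz":[0,0,0],"delta_rot":[0,0,0],"claw":-0.3},{"xyz":[0,0,0],"delta_rot":[0,0,0],"claw":-0.8},{"xyz":[0,0,0],"delta_rot":[0,0,0],"claw":-0.8},{"xyz":[0,0,0],"delta_rot":[0,0,0],"claw":-0.8},{"xyz":[0,0,-25],"delta_rot":[0,0,0],"claw":-0.8},{"xyz":[0,0,-40],"delta_rot":[0,0,0],"claw":-0.8},{"xyz":[0,0,-40],"delta_rot":[0,0,0],"claw":-0.8},{"xyz":[0,0,-40],"delta_rot":[0,0,0],"claw":-0.8},{"xyz":[-40,0,-30],"delta_rot":[0,0,0],"claw":-0.8},{"xyz":[-40,30,0],"delta_rot":[0,0,0],"claw":-0.8},{"xyz":[-40,40,0],"delta_rot":[0,0,0],"claw":-0.8}]'
python3 -m jog '[{"xyz":[-20,20,0],"delta_rot":[0,0,0],"claw":-0.8},{"xyz":[0,0,0],"delta_rot":[0,0,0],"claw":-0.8},{"xyz":[0,0,0],"delta_rot":[0,0,0],"claw":-0.8}]'
python3 - <<'E'
from h import *
s=sense();p=camera("wrist");save(p,"w18",s=1.4)
p=camera("scene");save(p,"s18",(90,120,380,340),2.6)
p=camera("top");save(p,"t18",(120,170,400,310),2.8)
E
```

```text
clock: 27.7
position: [0.4761, 0.0425, 0.1984]
ee_rot: [-2.285, 2.154, -0.001]
force: [-0.1, 1.9, -1.2]
width: 0.0768
clock: 28.0
position: [0.4548, 0.06, 0.1983]
ee_rot: [-2.288, 2.152, -0.001]
force: [-0.6, -0.3, -0.5]
width: 0.0769
```

View pics/w18.png

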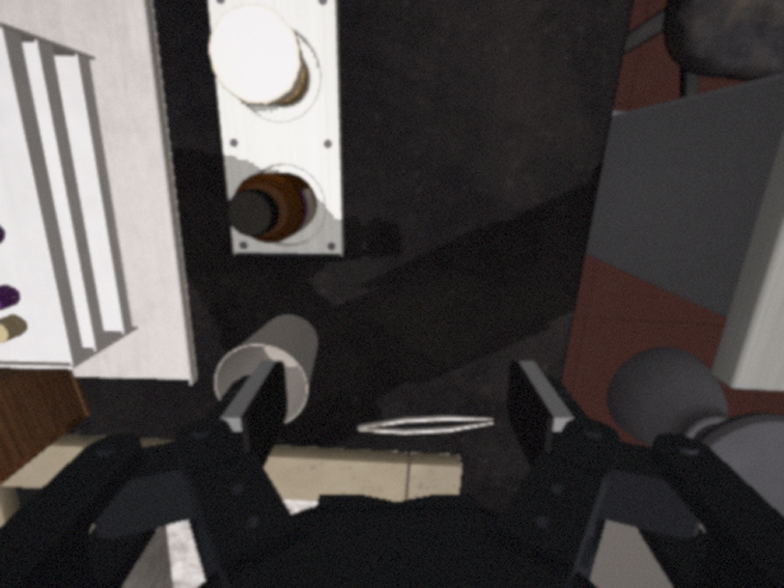

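View pics/s18.png

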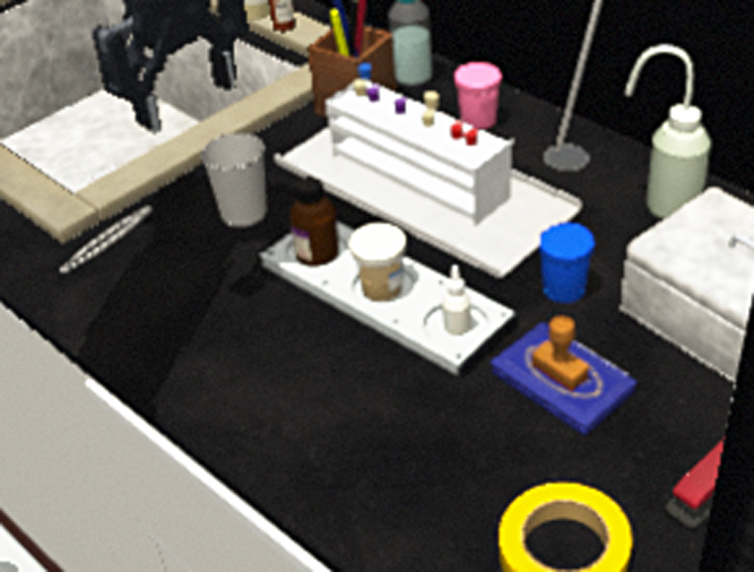

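View pics/t18.png

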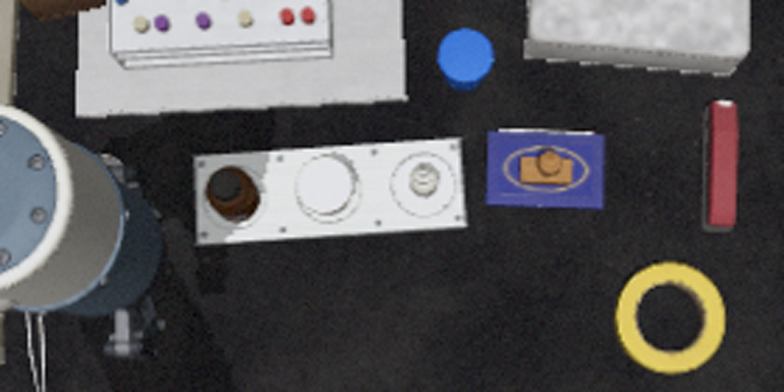

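All four stand in place: bottle, cup and dropper in the recesses, the stamp lengthwise on the pad, and the tumbler, tape and stapler untouched. One numeric check before handing in.

```bash
python3 - <<'E'
from h import *
s=sense();w=camera("wrist");p=camera("top")
W=lambda u,v,z:np.round(pix2w(p,120+u/2.8,170+v/2.8,z)[:2],4)
c=np.array([.547,-.070]);a=np.radians(3.2);M=np.array([[np.cos(a),-np.sin(a)],[np.sin(a),np.cos(a)]])
L=lambda x:np.round(M.T@(x-c)*1000,1)
for n,X in(("cup top",W(326,184,.069)),("cup wrist",pix2w(w,255/1.4,54/1.4,.069,s)[:2]),("bottle top",W(228,184,.096)),("bottle wrist",pix2w(w,252/1.4,213/1.4,.096,s)[:2]),("dropper top",W(425,175,.080)),("tumbler",pix2w(w,262/1.4,384/1.4,.081,s)[:2])): print(n,np.round(X,4),"strip mm",L(X))
E
```

```text
cup top [ 0.545  -0.0698] strip mm [-2.   0.3]
cup wrist [ 0.5444 -0.0709] strip mm [-2.6 -0.7]
bottle top [0.5423 0.0151] strip mm [ 0.1 85.2]
bottle wrist [0.5407 0.0158] strip mm [-1.5 86. ]
dropper top [ 0.5498 -0.1595] strip mm [ -2.2 -89.5]
tumbler [0.5433 0.1324] strip mm [  7.6 202.3]
```

```bash
python3 -c "
from plant import *
print(job_done())"
```

```text
the job is handed in; nothing more can be done
None
```

The bench is set out and the job is handed in at about 28 s on the robot's clock; `job_done()` reports no verdict. I placed the stain bottle by the tumbler first, then the dropper by the ink pad, then the stamp on the pad. Once those three were let go, I stood the cup in the middle recess.

Last checks, measured from the pictures:

| Item | Offset from target |
|---|---|
| Stain bottle | 4–5 mm from its recess centre |
| Dropper | 2 mm from its recess centre |
| Cup | 2–3 mm from its recess centre |
| Stamp | about 3 mm from the pad's middle, measured just after it was let go |

- **State:** All four look upright and seated, the stamp lies along the pad, and the gripper is open and clear. I measured the stamp's turn only by eye; it looks within a few degrees of the pad's length.
- **Left alone:** The tumbler measured where it started, within a few mm. The tape roll and stapler I only compared by eye, and they look unmoved.
- **Not as planned:** The jaws closed on the cup's cap instead of its body, and the stamp hung slightly tilted (about 0.06 rad) while carried. Neither affected the placing. In the first pictures the detection networks gave some wrong hits: the blue and pink cups as the cup, and the cup as the stamp. I chose the objects by checking the pictures instead.

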